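# Find the full hardware tin by feel

## Robot

A 6-joint arm with a two-finger parallel gripper is mounted at the origin on the work surface. World frame = base frame: x ahead of the robot, y to its left, z up, the work surface at z = 0. Lengths are in m, angles in rad, forces in N, time in s.
With the tool pointing down it reaches from about 0.35 to 0.775 m from the base axis. Payload 7.3 kg.
Tool frame: the origin (TCP) lies midway between the tips of the shut fingers; the grasp point (between the pads) lies robot.grasp_offset behind it (robot.grasp_offset is the distance from the TCP to the grasp point, in m); z points along the fingers, x is the direction in which the jaws open and shut, and the axes are right-handed (so a half turn about z gives the same grasp; the last joint's range is limited). The gripper opens to 92 mm and grips with 3 to 60 N. Pads are 19 mm wide; open, the fingers measure 130 mm over their backs; the gripper's body (75 mm by 190 mm) begins 47 mm behind the grasp point.
Start: joints at [-1.351, 0.342, 1.524, -0, 1.275, -0.146], TCP at [0.188, -0.49, 0.227] pointing down, gripper open.
Joint ranges: [-2.53, 2.53], [-0.77, 2.02], [0.04, 2.7], [-1, 4.14], [0.28, 2.66], [-3.11, 3.11]. Speed limits (rad/s): [2.57, 2.57, 3.14, 3.14, 3.14, 3.14].

## Interface

Orientations are given as [roll, pitch, yaw] about the fixed x, y, z axes, in that order (R = Rz(yaw) Ry(pitch) Rx(roll)).
In Python, from cell import robot gives the robot as it stands. The module is installed in compiled form; this text tells all that it offers.
- The arm moves only by the tool move_arm, never from a script. Its argument "increments" is a list of rows, each a list of 7 numbers: the finger opening in mm, from 0 to 91.8, then the shift along the tool's x, y, z in mm, then the turn, a rotation vector about the tool's x, y, z in rad. A call has 1 to 12 rows; each row shifts and turns the pose as measured when the row begins, along the tool's axes as they then stand; what a row does not reach is not made up. A row lasts 1/8 s, in which the tool goes at most 62.5 mm and 10.7 degrees, less where a joint would pass 70% of its speed; a pose out of reach is approached as far as the arm can. A call is refused whole if a number of a shift passes 62.5 or a number of a turn 0.188, either way. A call with a gripper value outside its range is refused whole. The fingers move at their own pace and stop on an object; "newtons" is the grip in N (left out, the last holds). Time passes only in rows, so rows that do not move let the fingers close. It gives the time, the measured TCP pose, the force and the opening at its end, in the units of the state.
- robot.observe(): the state, without advancing time (a new reading comes with each control period).
- robot.read_camera(name): name is "scene" or "top"; returns a dict with "img" (480x640x3 uint8, red, green, blue), "fx", "fy", "cx", "cy" (pixels), "T" (4x4, takes a point from camera to world coordinates). Camera axes: x right, y down, z forward; pixel columns grow to the right and rows downward; lengths in m; the calibration is good to about 2 mm. A picture is of the moment at which its call begins. There is no depth.
- robot.hand_in(): hands the job in, once; it reports no verdict.
Trained networks look in the newest picture that a camera, given by its name, has taken for a name from the list of things; names that differ only in an ending like _2 or _b are one class to them, and where a whole thing is asked for, a point or a joint stands for the part that bears it (a point fixed in the world has none). Each returns a list of dicts, best first, with "conf" (0 to 1); they miss things now and then, are a little off and sometimes report something else, mostly with a low value. They report only what shows in the picture. A call takes as long as a camera call. They do not tell look-alikes from the thing itself.
- robot.look_for(thing, camera): "rect" ([left, top, width, height] in pixels, round what is visible of it).
The state is a dict: "time": time; "qpos": joint angles; "qvel": joint speeds; "joint_efforts": joint torques, N m; "tool_pos": TCP position; "tool_rot": TCP orientation; "contact_force": force on the tool from outside, world axes, zero at the start; "torque": the same for the moment, N m; "opening": finger opening in m.
Only numpy, scipy, OpenCV 4.12 (cv2) and the standard library are available. Lean on these libraries where they do the work, as an engineer would, in place of code of your own. Each camera call takes 0.05 s, during which the arm holds its last target.

## Task

Stand the fallen tin upright on the bench, then heft the three closed tins one after another, upright and a good 5 cm off the bench: first the one that had fallen, then the one on the robot's left, then the one on its right. Finish while still holding the heaviest tin in the gripper, upright and still, about 15 cm clear of the bench, with the other two tins standing upright on the bench. Leave everything else on the bench where it is.

Things in the scene. Friction and masses are not known exactly. Their poses are not given: they have to be found in the camera images.
- tin_fallen_center (a point): The fallen tin: square closed tin, blue sides, yellow lid band with a bare metal disc on top, 56 x 56 mm and 90 mm tall (lid included). It lies on one side face in the row nearer the robot, its lid to the robot's left (+y, within about 35 degrees). This point is the tin's centre, half-way up; its z axis points from the base to the lid, its x and y axes are square to the side faces. 
- tin_left_center (a point): The standing tin on the robot's left (+y side) of the farther row: square closed tin, blue sides, yellow lid band with a bare metal disc on top, 56 x 56 mm and 90 mm tall (lid included). This point is the tin's centre, half-way up; its z axis points from the base to the lid, its x and y axes are square to the side faces. It is built like the others.
- tin_right_center (a point): The standing tin on the robot's right (-y side) of the farther row: square closed tin, blue sides, yellow lid band with a bare metal disc on top, 56 x 56 mm and 90 mm tall (lid included). This point is the tin's centre, half-way up; its z axis points from the base to the lid, its x and y axes are square to the side faces. It is built like the others.
- tin_fallen: The same fallen tin; origin at the centre of its base, z axis from base to lid. The three tins look and measure the same; one weighs 0.50 to 0.68 kg, the other two 0.24 to 0.33 kg each, and any of the three may be the heavy one. The contents do not shift; the weight sits low, 28 to 45 mm above the base. 
- tin_left: The same left tin; origin at the centre of its base.
- tin_right: The same right tin; origin at the centre of its base.
- bench: The fixed plank workbench; its top is the plane z = 0.
- bearing: Bystander: loose steel bearing ring, 52 mm across, 16 mm high, lying flat between the two standing tins; origin at the centre of its underside.
- jar: Bystander: glass jar with green cap, 66 mm across, 85 mm tall, to the left; origin at the centre of its underside.
- spray_can: Bystander: red can, 56 mm across, 150 mm tall, to the right; origin at the centre of its underside.
- wrench: Bystander: steel wrench, 170 mm long, lying flat to the left; origin at the middle of its underside, x axis along it.
- barrel: Bystander: finned engine cylinder, 84 x 84 mm, 78 mm tall, to the right; origin at the centre of its underside.
- piston: Bystander: aluminium piston, 50 mm across, 50 mm tall, behind the tins; origin at the centre of its underside.
There are look-alikes about, which are no part of the job. What is shaped like the tin_right but orange or red is not meant.

How it is judged:
By the outcome, as a careful person would: the job done as asked, in the order asked, and still so for the second after the job is handed in, while the arm keeps its last pose, push and grip.
It also fails if it takes over 72 s, if anything falls off the work surface, if the arm or the gripper's body presses on something with over 40 N, if the wrist force passes 120 N, or if a joint passes its speed limit or range.

## Working session

There is one attempt and no reset: what is moved stays moved. The work goes in short steps, Python scripts to look and compute and a tool call to move; the robot and the scene stay as the last step left them, time stands still between calls to the robot, and variables do not carry over. Pictures are saved under pics/ and viewed, and the job is handed in when it is done.

Besides the shell and the picture viewer there is one more tool, called by a JSON object that holds its "fn" and its "kwargs". move_arm: Moves the arm, as the interface text tells. Its arguments: {"type":"object","properties":{"increments":{"type":"array"},"newtons":{"type":"number"}},"required":["increments"]}

```bash
mkdir -p pics
cat > h.py <<'E'
import numpy as np, cv2
from cell import robot
def snap(c,fn):
    r=robot.read_camera(c); cv2.imwrite('pics/'+fn,cv2.cvtColor(r['img'],cv2.COLOR_RGB2BGR)); return r
def ray(r,u,v,z):
    T=np.array(r['T']); d=T[:3,:3]@np.array([(u-r['cx'])/r['fx'],(v-r['cy'])/r['fy'],1]); o=T[:3,3]
    return o+d*(z-o[2])/d[2]
def proj(r,p):
    T=np.array(r['T']); q=T[:3,:3].T@(np.array(p)-T[:3,3]); return np.array([r['fx']*q[0]/q[2]+r['cx'],r['fy']*q[1]/q[2]+r['cy']])
E
python3 - <<'E'
from h import *
np.set_printoptions(precision=4,suppress=True)
for c in ['top','scene']:
    r=snap(c,c+'0.png'); print(c,r['fx'],r['cx'],r['cy']);print(np.array(r['T']))
    for t in ['tin_fallen','tin_left','tin_right','bearing']:
        print(t,[(np.round(d['rect']),round(d['conf'],2)) for d in robot.look_for(t,c)])
print(robot.observe()); print(robot.grasp_offset)
E
```

```text
top 567.3682358647216 318.3916802034321 242.38045702717636
[[-0.0135 -0.9804  0.1968  0.3161]
 [-0.9999  0.0137 -0.0003  0.0031]
 [-0.0024 -0.1968 -0.9804  1.3837]
 [ 0.      0.      0.      1.    ]]
tin_fallen [(array([257., 276.,  44.,  37.]), 0.97)]
tin_left [(array([228., 200.,  32.,  37.]), 0.71)]
tin_right [(array([382., 170.,  32.,  38.]), 0.94), (array([390., 255.,  38.,  32.]), 0.9), (array([382., 213.,  24.,  32.]), 0.76)]
bearing [(array([310., 223.,  21.,  18.]), 0.69)]
scene 492.4069625681044 323.0361758827739 233.7410196128902
[[-0.5516  0.4868 -0.6773  1.2589]
 [ 0.8339  0.3043 -0.4605  0.4392]
 [-0.0181 -0.8188 -0.5738  0.6302]
 [ 0.      0.      0.      1.    ]]
tin_fallen [(array([380., 214.,  43.,  43.]), 0.69)]
tin_left [(array([376., 260.,  49.,  62.]), 0.57)]
tin_right [(array([198., 218.,  38.,  51.]), 0.6), (array([233., 201.,  41.,  48.]), 0.58)]
bearing [(array([309., 256.,  26.,  16.]), 0.7)]
{'time': 0.5, 'qpos': array([-1.351 ,  0.342 ,  1.5242, -0.    ,  1.2754, -0.146 ]), 'qvel': array([ 0.0007, -0.0018,  0.0016,  0.0007, -0.0009,  0.0004]), 'joint_efforts': array([ -0.0008, -43.0811, -24.4313,   0.0717,   0.049 ,  -0.    ]), 'tool_pos': array([ 0.1878, -0.4903,  0.2267]), 'tool_rot': array([ 3.1415,  0.    , -1.205 ]), 'contact_force': array([-0.3723,  0.8398, -0.2527]), 'torque': array([0.0148, 0.0097, 0.0135]), 'opening': 0.09165465673123471}
0.0188
```

Run:
```python
import cv2
a=cv2.imread('pics/top0.png'); b=a[140:340,200:460]; cv2.imwrite('pics/top0c.png',cv2.resize(b,None,fx=3,fy=3,interpolation=cv2.INTER_CUBIC))
a=cv2.imread('pics/scene0.png'); b=a[150:350,180:440]; cv2.imwrite('pics/scene0c.png',cv2.resize(b,None,fx=3,fy=3,interpolation=cv2.INTER_CUBIC))
```

```text
(no output)
```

View pics/top0.png

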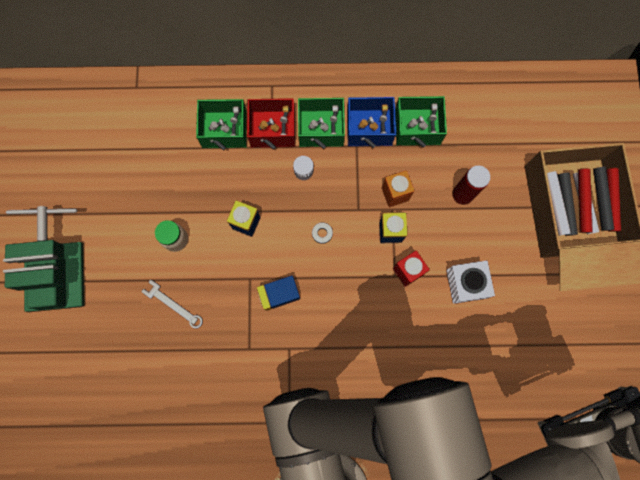

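View pics/top0c.png

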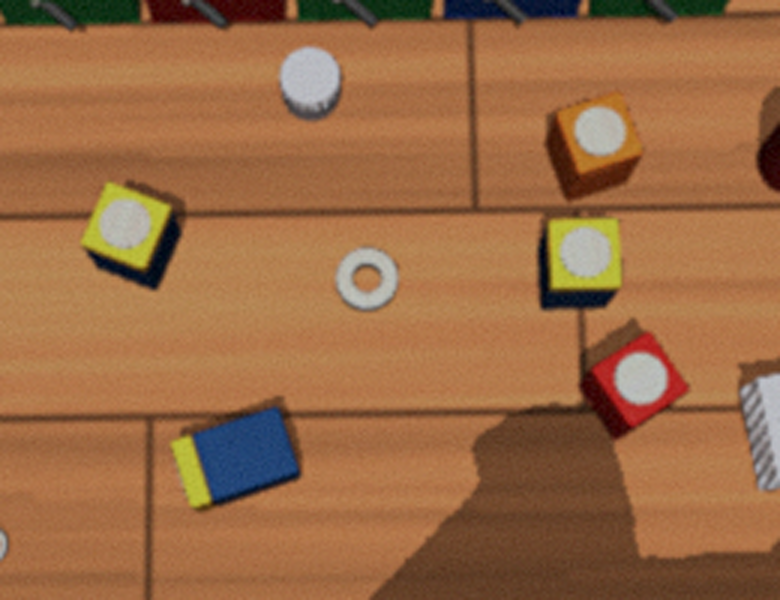

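View pics/scene0c.png

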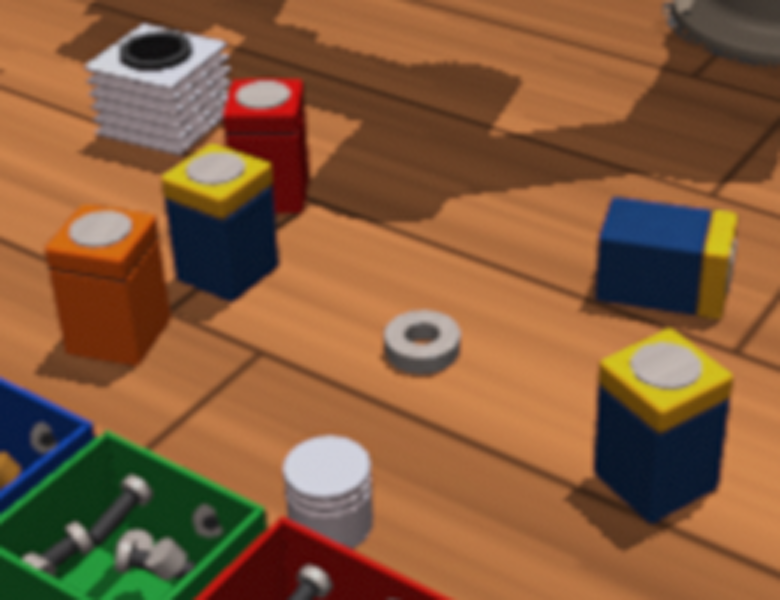

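```bash
cat >> h.py <<'E'
from scipy.optimize import minimize
from scipy.spatial.transform import Rotation as Rn
def mask(img,rect,pad=6,S=4):
    l,t,w,h=[int(round(v)) for v in rect]; l-=pad;t-=pad;w+=2*pad;h+=2*pad
    c=cv2.resize(img[t:t+h,l:l+w],None,fx=S,fy=S,interpolation=cv2.INTER_LINEAR)
    f=c.astype(int); R,G,B=f[...,0],f[...,1],f[...,2]
    m=(((B>R+8)&(B>G+3))|((R>90)&(G>0.75*R)&(B<0.45*R))).astype(np.uint8)
    n,lab,st,_=cv2.connectedComponentsWithStats(cv2.morphologyEx(m,cv2.MORPH_CLOSE,np.ones((9,9))))
    k=1+np.argmax(st[1:,4]); pts=np.argwhere(lab==k)[:,::-1].astype(np.int32)
    o=np.zeros(m.shape,np.uint8); cv2.fillConvexPoly(o,cv2.convexHull(pts),1)
    return o,(l,t),S
def box(p,lying):
    x,y,a=p
    c=np.array([[i,j,k] for i in(-.028,.028) for j in(-.028,.028) for k in(-.045,.045)])
    if lying: # axis z dir yaw a
        R=np.array([[0,-np.sin(a),np.cos(a)],[0,np.cos(a),np.sin(a)],[-1,0,0]]); z=.028
    else: R=Rn.from_euler('z',a).as_matrix(); z=.045
    return c@R.T+[x,y,z]
def fit(items,p0,lying):
    def cost(p):
        s=0
        for r,(m,(l,t),S) in items:
            q=np.array([(proj(r,c)-[l,t]+.5)*S-.5 for c in box(p,lying)])
            o=np.zeros(m.shape,np.uint8); cv2.fillConvexPoly(o,cv2.convexHull(np.round(q*16).astype(np.int32)),1,shift=4)
            s+=(o!=m).sum()/m.sum()
        return s
    best=None
    for da in np.arange(-.6,.61,.3):
        x0=np.array(p0)+[0,0,da]
        q=minimize(cost,x0,method='Nelder-Mead',options=dict(initial_simplex=[x0,x0+[.01,0,0],x0+[0,.01,0],x0+[0,0,.2]],xatol=1e-4,fatol=1e-4))
        if best is None or q.fun<best.fun: best=q
    return best.x,best.fun
E
python3 - <<'E'
from h import *
rt=robot.read_camera('top'); rs=robot.read_camera('scene')
S={'fallen':((257,276,44,37),(380,214,43,43),1),'left':((228,200,32,37),(376,260,49,62),0),'right':((382,213,24,32),(233,198,41,52),0)}
for n,(a,b,l) in S.items():
    p=ray(rt,a[0]+a[2]/2,a[1]+a[3]/2,.045); p0=[p[0],p[1],np.pi/2 if l else 0]
    ms=[(rt,mask(rt['img'],a)),(rs,mask(rs['img'],b))]
    for it in (ms,ms[:1],ms[1:]): print(n,*[np.round(v,4) for v in fit(it,p0,l)])
for n,u,v,z in [('ring',322,233,.008),('redtop',413.5,266.5,.09),('orangetop',400,184,.09),('spray',479,178,.15),('jar',168,229,.085),('piston',303,164,.05)]: print(n,ray(rt,u,v,z).round(3))
E
```

```text
fallen [0.4665 0.1006 1.9009] 0.2164
fallen [0.4676 0.1006 1.8696] 0.0664
fallen [0.4608 0.0988 1.9225] 0.1222
left [ 0.6487  0.1837 -0.501 ] 0.7982
left [ 0.6493  0.1843 -0.4536] 0.1025
left [0.6932 0.2041 0.2366] 0.3657
right [ 0.6191 -0.1778 -0.0387] 0.7628
right [ 0.6205 -0.178  -0.0413] 0.0963
right [ 0.6167 -0.1753  0.4223] 0.5536
ring [ 0.616 -0.007  0.008]
redtop [ 0.516 -0.216  0.09 ]
orangetop [ 0.714 -0.193  0.09 ]
spray [ 0.708 -0.364  0.15 ]
jar [0.614 0.355 0.085]
piston [0.782 0.038 0.05 ]
```

Run:
```python
from h import *
rt=robot.read_camera('top'); rs=robot.read_camera('scene')
print(ray(rt,242,214.3,.09),ray(rt,395.3,224,.09))
out=[]
for r,(x0,y0) in ((rt,(200,140)),(rs,(180,150))):
    im=cv2.resize(cv2.cvtColor(r['img'],cv2.COLOR_RGB2BGR)[y0:y0+200,x0:x0+260],None,fx=3,fy=3)
    for p,l in (([.4665,.1004,1.885],1),([.6493,.184,-.46],0),([.6205,-.178,-.04],0)):
        q=[(proj(r,c)-[x0,y0]+.5)*3 for c in box(p,l)]
        for i in range(8):
            for j in range(i):
                if bin(i^j).count('1')==1: cv2.line(im,tuple(int(v) for v in q[i]),tuple(int(v) for v in q[j]),(255,255,255),1)
    out.append(im)
cv2.imwrite('pics/fit_t.png',out[0]);cv2.imwrite('pics/fit_s.png',out[1])
```

```text
[0.64561601 0.18121247 0.09      ] [ 0.61716467 -0.17792666  0.09      ]
```

View pics/fit_t.png

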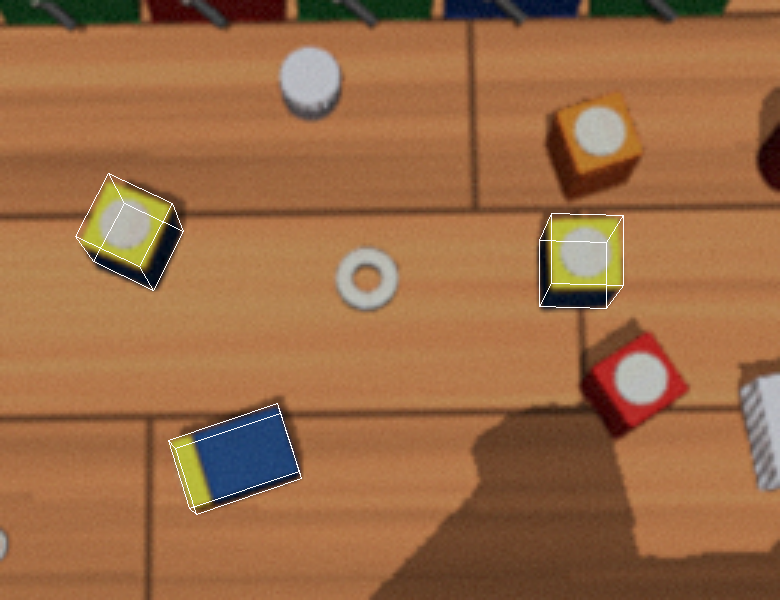

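View pics/fit_s.png

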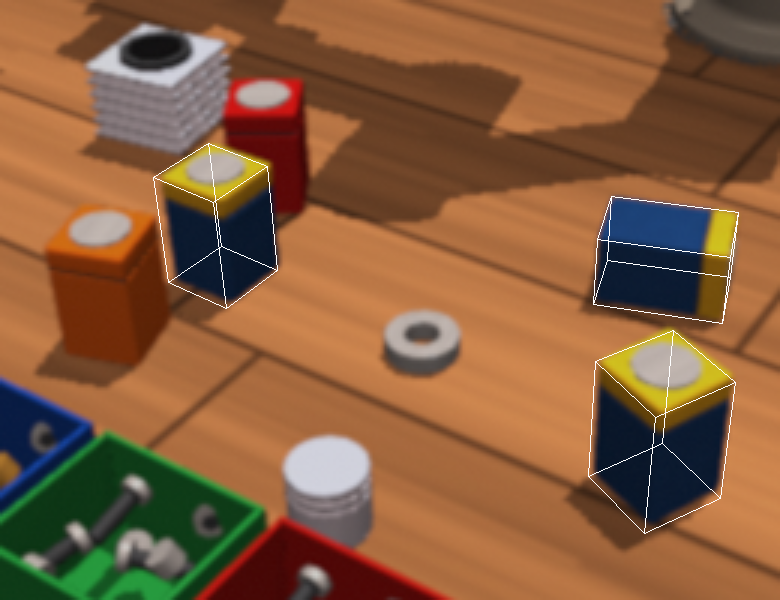

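```bash
cat >> h.py <<'E'
def Rm(rpy): return Rn.from_euler('xyz',rpy).as_matrix()
def tilt(yaw,phi): # down tool with yaw, turned by phi about its own x
    return Rm([np.pi,0,yaw])@Rn.from_rotvec([phi,0,0]).as_matrix()
def rows(wps,op,n=None):
    """wps: list of (pos,R,nrows); prints per-row increments"""
    o=robot.observe(); p=np.array(o['tool_pos']);R=Rm(o['tool_rot'])
    out=[]
    for P,Rt,n in wps:
        P=np.array(P); w=Rn.from_matrix(R.T@Rt).as_rotvec(); q0,R0=p.copy(),R.copy()
        for k in range(1,n+1):
            Pk=q0+(P-q0)*k/n; Rk=R0@Rn.from_rotvec(w*k/n).as_matrix()
            s=R.T@(Pk-p)*1000; dw=Rn.from_matrix(R.T@Rk).as_rotvec()
            row=[op]+[float(v) for v in np.round(s,1)]+[float(v) for v in np.round(dw,3)]
            out.append(row); p=p+R@(np.array(row[1:4])/1000); R=R@Rn.from_rotvec(row[4:]).as_matrix()
    for r in out: print(r,',')
    print(len(out),'max',np.abs(np.array(out)[:,1:4]).max(),np.linalg.norm(np.array(out)[:,1:4],axis=1).max(),np.linalg.norm(np.array(out)[:,4:],axis=1).max())
def st():
    o=robot.observe(); print('t',round(o['time'],2),'p',np.round(o['tool_pos'],4),'rot',np.round(o['tool_rot'],3),'F',np.round(o['contact_force'],2),'op',round(o['opening'],4),'q',np.round(o['qpos'],2))
E
python3 - <<'E'
import cv2
a=cv2.imread('pics/scene0.png');cv2.imwrite('pics/s0a.png',cv2.resize(a[0:240,0:320],None,fx=2.4,fy=2.4))
from h import *
rows([([.45,.07,.25],tilt(.314,0),12)],91.8)
E
```

```text
[91.8, -35.8, -37.1, -1.9, 0.0, -0.0, -0.127] ,
[91.8, -30.8, -41.3, -2.0, 0.0, -0.0, -0.126] ,
[91.8, -25.3, -44.9, -1.9, 0.0, -0.0, -0.127] ,
[91.8, -19.5, -47.8, -2.0, 0.0, -0.0, -0.126] ,
[91.8, -13.3, -49.8, -1.9, 0.0, -0.0, -0.127] ,
[91.8, -6.9, -51.0, -1.9, 0.0, -0.0, -0.127] ,
[91.8, -0.4, -51.6, -2.0, 0.0, -0.0, -0.126] ,
[91.8, 6.1, -51.2, -1.9, 0.0, -0.0, -0.127] ,
[91.8, 12.5, -50.0, -2.0, 0.0, -0.0, -0.126] ,
[91.8, 18.7, -48.0, -1.9, 0.0, -0.0, -0.127] ,
[91.8, 24.7, -45.3, -1.9, 0.0, -0.0, -0.126] ,
[91.8, 30.1, -41.8, -2.0, 0.0, -0.0, -0.127] ,
12 max 51.6 51.66323644527121 0.127
```

View pics/s0a.png

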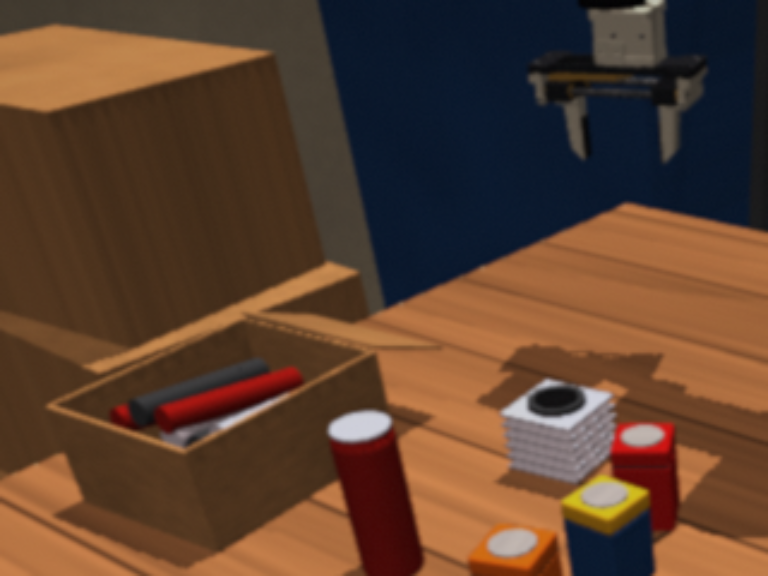

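The picture shows the gripper's body wide along the jaw direction (crop pixels 530–705), so the thin side takes the tilt.

{"fn": "move_arm", "kwargs": {"increments": [[91.8,-35.8,-37.1,-1.9,0,0,-0.127],[91.8,-30.8,-41.3,-2,0,0,-0.126],[91.8,-25.3,-44.9,-1.9,0,0,-0.127],[91.8,-19.5,-47.8,-2,0,0,-0.126],[91.8,-13.3,-49.8,-1.9,0,0,-0.127],[91.8,-6.9,-51,-1.9,0,0,-0.127],[91.8,-0.4,-51.6,-2,0,0,-0.126],[91.8,6.1,-51.2,-1.9,0,0,-0.127],[91.8,12.5,-50,-2,0,0,-0.126],[91.8,18.7,-48,-1.9,0,0,-0.127],[91.8,24.7,-45.3,-1.9,0,0,-0.126],[91.8,30.1,-41.8,-2,0,0,-0.127]], "newtons": 35}}

```text
time: 2.2
tool_pos: [0.4454, 0.0894, 0.2519]
tool_rot: [3.135, -0.006, 0.357]
contact_force: [0.9, -1.4, -0.5]
opening: 0.0915
```

Run:
```python
from h import *
st()
C=np.array([.466,.1004,.028]); R=tilt(.314,-.45); t=R[:,2]; print(t)
P=C+.0138*t
rows([(P-.12*t,R,5)],91.8)
```

```text
t 2.2 p [0.4454 0.0894 0.2519] rot [ 3.135 -0.006  0.357] F [ 0.85 -1.43 -0.53] op 0.0915 q [ 0.03  0.19  1.67 -0.    1.28 -0.32]
[ 0.13434586 -0.41369821 -0.9004471 ]
[91.8, 4.9, -10.0, 25.6, -0.089, -0.003, 0.008] ,
[91.8, 4.8, -12.3, 24.6, -0.088, -0.003, 0.008] ,
[91.8, 4.8, -14.5, 23.4, -0.089, -0.003, 0.008] ,
[91.8, 4.8, -16.5, 22.0, -0.089, -0.004, 0.008] ,
[91.8, 4.7, -18.5, 20.5, -0.088, -0.003, 0.008] ,
5 max 25.6 28.01053373286557 0.08944830909525345
```

{"fn": "move_arm", "kwargs": {"increments": [[91.8,4.9,-10,25.6,-0.089,-0.003,0.008],[91.8,4.8,-12.3,24.6,-0.088,-0.003,0.008],[91.8,4.8,-14.5,23.4,-0.089,-0.003,0.008],[91.8,4.8,-16.5,22,-0.089,-0.004,0.008],[91.8,4.7,-18.5,20.5,-0.088,-0.003,0.008],[91.8,0,0,0,0,0,0]]}}

```text
time: 2.95
tool_pos: [0.4552, 0.1498, 0.121]
tool_rot: [2.678, -0.007, 0.322]
contact_force: [-0.0, -0.1, 0.7]
opening: 0.0921
```

Run:
```python
from h import *
st()
C=np.array([.466,.1004,.028]); R=tilt(.314,-.45); t=R[:,2]
P=C+.0138*t
rows([(P-.06*t,R,3),(P,R,4)],91.8)
snap('scene','s1.png')
```

```text
t 2.95 p [0.4552 0.1498 0.121 ] rot [ 2.678 -0.007  0.322] F [-0.03 -0.12  0.69] op 0.0921 q [ 0.45  0.46  1.78 -0.54  1.03  0.45]
[91.8, -1.9, 1.3, 19.8, 0.005, -0.003, 0.001] ,
[91.8, -1.7, 1.5, 19.8, 0.004, -0.004, 0.001] ,
[91.8, -1.8, 1.5, 19.9, 0.005, -0.003, 0.002] ,
[91.8, 0.0, 0.0, 15.0, -0.0, 0.0, -0.0] ,
[91.8, 0.0, 0.0, 15.0, -0.0, 0.0, -0.0] ,
[91.8, 0.0, 0.0, 15.0, -0.0, 0.0, -0.0] ,
[91.8, 0.1, 0.0, 15.0, -0.0, 0.0, -0.0] ,
7 max 19.9 20.037464909513876 0.006164414002968977
```

View pics/s1.png

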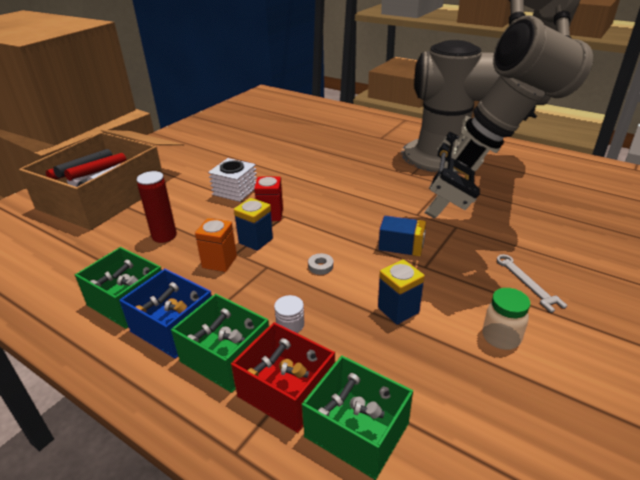

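The gripper (about pixel 450, 195) is leaning in from the lid side, lined up with the fallen tin at (403, 235).

{"fn": "move_arm", "kwargs": {"increments": [[91.8,-1.9,1.3,19.8,0.005,-0.003,0.001],[91.8,-1.7,1.5,19.8,0.004,-0.004,0.001],[91.8,-1.8,1.5,19.9,0.005,-0.003,0.002],[91.8,0,0,15,0,0,0],[91.8,0,0,15,0,0,0],[91.8,0,0,15,0,0,0],[91.8,0,0,15,0,0,0]]}}

```text
time: 3.88
tool_pos: [0.4762, 0.0915, 0.0214]
tool_rot: [2.699, -0.019, 0.308]
contact_force: [-0.0, 0.4, 0.2]
opening: 0.0918
```

Run:
```python
from h import *
st()
C=np.array([.466,.1004,.028]); R=tilt(.314,-.45); t=R[:,2]
P=C+.0138*t
rows([(P,R,1)],91.8)
snap('scene','s2.png'); im=cv2.imread('pics/s2.png')[140:300,320:540]; cv2.imwrite('pics/s2c.png',cv2.resize(im,None,fx=3.5,fy=3.5))
```

```text
t 3.88 p [0.4762 0.0915 0.0214] rot [ 2.699 -0.019  0.308] F [-0.02  0.36  0.17] op 0.0918 q [ 0.31  0.6   1.9  -0.68  0.75  0.54]
[91.8, -7.1, -7.4, 2.8, -0.007, -0.015, -0.013] ,
1 max 7.4 10.630616162763097 0.02104756517984919
```

View pics/s2c.png

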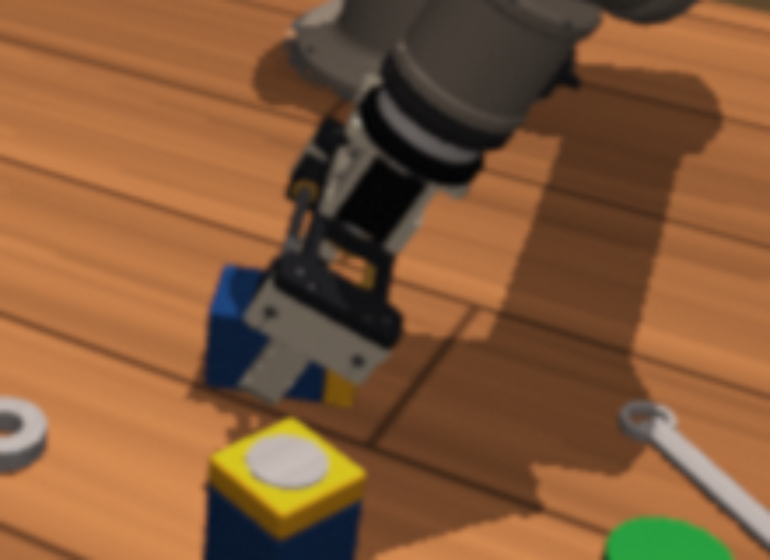

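{"fn": "move_arm", "kwargs": {"increments": [[91.8,-5.5,-6,2,-0.007,-0.01,-0.01],[91.8,0,0,0,0,0,0]]}}

```text
time: 4.18
tool_pos: [0.468, 0.0935, 0.0145]
tool_rot: [2.691, -0.001, 0.313]
contact_force: [0.5, -0.1, 0.3]
opening: 0.092
```

Run:
```python
from h import *
st()
C=np.array([.466,.1004,.028]); R=tilt(.314,-.45); t=R[:,2]
P=C+.0138*t
rows([(P,R,1)],91.8)
```

```text
t 4.17 p [0.468  0.0935 0.0145] rot [ 2.691e+00 -1.000e-03  3.130e-01] F [ 0.46 -0.11  0.31] op 0.092 q [ 0.33  0.61  1.91 -0.69  0.75  0.56]
[91.8, 0.2, -0.6, -1.5, 0.0, -0.0, -0.002] ,
1 max 1.5 1.6278820596099706 0.002
```

Well placed. Close.

{"fn": "move_arm", "kwargs": {"increments": [[40,0,0,-1,0,0,0],[40,0,0,0,0,0,0],[40,0,0,0,0,0,0],[40,0,0,0,0,0,0],[40,0,0,0,0,0,0],[40,0,0,0,0,0,0]], "newtons": 35}}

```text
time: 4.92
tool_pos: [0.4683, 0.0948, 0.0164]
tool_rot: [2.691, -0.003, 0.314]
contact_force: [0.1, 0.4, -0.1]
opening: 0.056
```

Run:
```python
from h import *
st()
o=robot.observe(); p=o['tool_pos']; R=Rm(o['tool_rot'])
rows([(p+[0,0,.02],R,2),(p+[-.0,-.0,.08],R@Rn.from_rotvec([.13*4,0,0]).as_matrix(),4)],40)
```

```text
t 4.92 p [0.4683 0.0948 0.0164] rot [ 2.691 -0.003  0.314] F [ 0.06  0.41 -0.11] op 0.056 q [ 0.33  0.61  1.9  -0.69  0.76  0.55]
[40, 0.0, 4.4, -9.0, 0.0, 0.0, 0.0] ,
[40, 0.1, 4.3, -9.0, 0.0, 0.0, 0.0] ,
[40, 0.0, 6.5, -13.5, 0.13, -0.0, 0.0] ,
[40, 0.1, 4.8, -14.2, 0.13, -0.0, 0.0] ,
[40, -0.0, 2.8, -14.8, 0.13, -0.0, 0.0] ,
[40, 0.0, 0.9, -14.9, 0.13, -0.0, -0.0] ,
6 max 14.9 15.062536307010186 0.13
```

{"fn": "move_arm", "kwargs": {"increments": [[40,0,4.4,-9,0,0,0],[40,0,4.3,-9,0,0,0],[40,0,3.5,-8,0.13,0,0],[40,0,2.5,-8,0.13,0,0],[40,0,1.5,-8,0.13,0,0],[40,0,0,0,0.13,0,0],[40,0,0,0,0,0,0]]}}

```text
time: 5.8
tool_pos: [0.4684, 0.0964, 0.0669]
tool_rot: [-3.057, -0.008, 0.319]
contact_force: [-0.3, -0.6, -2.2]
opening: 0.056
```

Run:
```python
from h import *
st()
R=tilt(.314,1.121); t=R[:,2]
C=np.array([.466,.10,.070]); P=C+.0138*t
print(P)
rows([(P,R,10)],40)
snap('scene','s3.png'); im=cv2.imread('pics/s3.png')[140:300,320:540]; cv2.imwrite('pics/s3c.png',cv2.resize(im,None,fx=3.5,fy=3.5))
```

```text
t 5.8 p [0.4684 0.0964 0.0669] rot [-3.057 -0.008  0.319] F [-0.32 -0.59 -2.24] op 0.056 q [-0.01  0.46  1.85  0.11  0.85 -0.41]
[0.46216161 0.11181976 0.06400001]
[40, -0.1, -1.6, 0.4, 0.104, -0.0, 0.001] ,
[40, -0.1, -1.6, 0.6, 0.103, -0.001, 0.001] ,
[40, -0.1, -1.5, 0.8, 0.104, -0.0, 0.001] ,
[40, -0.2, -1.4, 0.9, 0.103, -0.001, 0.0] ,
[40, -0.1, -1.3, 1.1, 0.104, 0.0, 0.001] ,
[40, -0.1, -1.2, 1.1, 0.104, -0.0, 0.001] ,
[40, -0.1, -1.1, 1.3, 0.103, -0.001, 0.001] ,
[40, -0.1, -0.9, 1.4, 0.104, -0.0, 0.001] ,
[40, -0.2, -0.8, 1.5, 0.103, -0.0, 0.001] ,
[40, -0.1, -0.6, 1.6, 0.104, -0.001, 0.001] ,
10 max 1.6 1.711724276862369 0.10400961494015828
```

View pics/s3c.png

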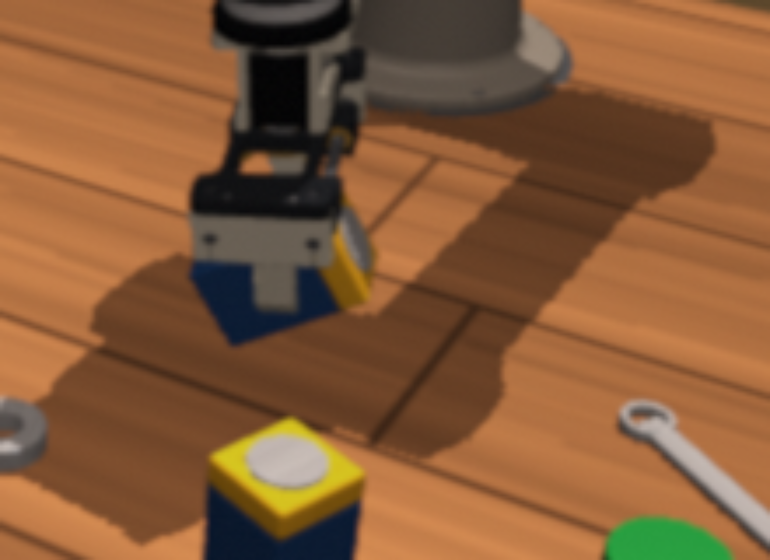

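The tin (crop pixel 280, 270) is held and tipping lid-up. Continue turning.

{"fn": "move_arm", "kwargs": {"increments": [[40,-0.1,-1.6,-1,0.104,0,0],[40,-0.1,-1.6,0,0.104,0,0],[40,-0.1,-1.5,0.8,0.104,0,0],[40,-0.1,-1.4,0.9,0.104,0,0],[40,-0.1,-1.3,1.1,0.104,0,0],[40,-0.1,-1.2,1.1,0.104,0,0],[40,-0.1,-1.1,1.3,0.104,0,0],[40,-0.1,-0.9,1.4,0.104,0,0],[40,-0.1,-0.8,1.5,0.104,0,0],[40,-0.1,-0.6,1.6,0.104,0,0],[40,0,0,0,0,0,0]]}}

```text
time: 7.22
tool_pos: [0.4515, 0.1209, 0.0625]
tool_rot: [-2.016, 0.024, 0.353]
contact_force: [0.4, -0.2, -2.1]
opening: 0.0561
```

Run:
```python
from h import *
st()
R=tilt(.314,1.121); t=R[:,2]
C=np.array([.466,.10,.049]); P=C+.0138*t
print(P)
rows([(P,R,3)],40)
snap('scene','s4.png'); im=cv2.imread('pics/s4.png')[140:300,320:540]; cv2.imwrite('pics/s4c.png',cv2.resize(im,None,fx=3.5,fy=3.5))
```

```text
t 7.22 p [0.4515 0.1209 0.0625] rot [-2.016  0.024  0.353] F [ 0.41 -0.19 -2.11] op 0.0561 q [-0.39  0.89  1.66  0.72  1.56 -1.13]
[0.46216161 0.11181976 0.04300001]
[40, 2.4, 7.6, -0.9, -0.002, 0.015, -0.002] ,
[40, 2.5, 7.5, -0.9, -0.001, 0.015, -0.001] ,
[40, 2.4, 7.6, -0.8, -0.002, 0.015, -0.002] ,
3 max 7.6 8.020598481410225 0.015264337522473748
```

View pics/s4c.png

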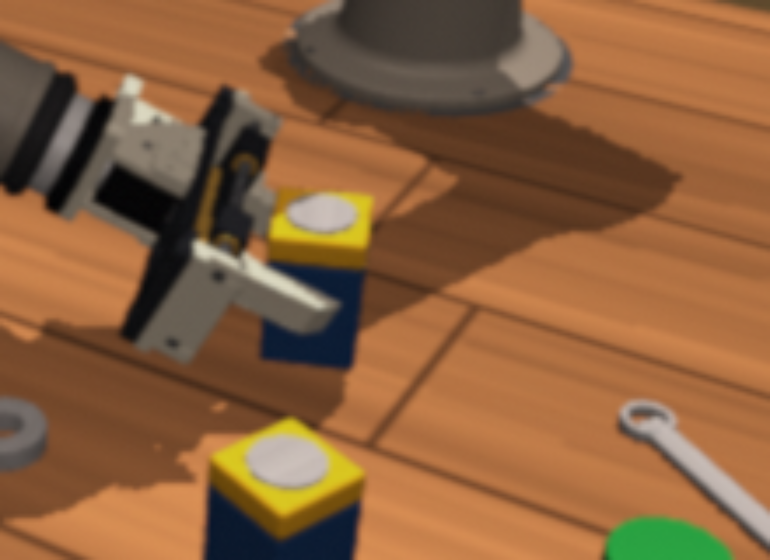

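The tin stands upright in the grip (crop 315, 280), base about 23 mm up. Lower it.

{"fn": "move_arm", "kwargs": {"increments": [[40,1.5,7.2,0,-0.002,0.013,-0.001],[40,1.5,7,-0.4,-0.002,0.013,-0.001],[40,1,4,-0.5,0,0.01,-0.002],[40,0,0,0,0,0,0]]}}

```text
time: 7.78
tool_pos: [0.4585, 0.1146, 0.0471]
tool_rot: [-2.03, 0.001, 0.324]
contact_force: [-0.3, -0.1, -2.3]
opening: 0.0558
```

Run:
```python
from h import *
st()
R=tilt(.314,1.121); print(Rm(robot.observe()['tool_rot']).T@[0,0,-1]*1000, Rn.from_matrix(Rm(robot.observe()['tool_rot']).T@R).as_rotvec())
```

```text
t 7.78 p [0.4585 0.1146 0.0471] rot [-2.03e+00  1.00e-03  3.24e-01] F [-0.35 -0.06 -2.25] op 0.0558 q [-0.41  0.91  1.66  0.73  1.52 -1.16]
[  1.03705565 896.58074556 442.87909322] [0.00901639 0.00946991 0.00347072]
```

{"fn": "move_arm", "kwargs": {"increments": [[40,0,3.6,1.8,0.005,0.004,0.002],[40,0,1.8,0.9,0.004,0.003,0.002],[40,0,1,0.5,0,0,0]]}}

```text
time: 8.15
tool_pos: [0.4586, 0.1145, 0.0402]
tool_rot: [-2.019, 0.001, 0.315]
contact_force: [-1.4, -3.7, 6.3]
opening: 0.0558
```

Run:
```python
from h import *
st()
```

```text
t 8.15 p [0.4586 0.1145 0.0402] rot [-2.019e+00  1.000e-03  3.150e-01] F [-1.41 -3.74  6.34] op 0.0558 q [-0.42  0.93  1.66  0.74  1.52 -1.17]
```

{"fn": "move_arm", "kwargs": {"increments": [[80,0,0,0,0,0,0],[80,0,0,0,0,0,0],[80,0,0,0,0,0,0],[80,0,0,0,0,0,0]]}}

```text
time: 8.65
tool_pos: [0.4586, 0.1147, 0.0408]
tool_rot: [-2.018, 0.001, 0.315]
contact_force: [-0.1, 0.6, -1.2]
opening: 0.0795
```

Run:
```python
from h import *
st()
R=tilt(.314,1.121); 
print(R.T@[0,0,1])
snap('scene','s5.png'); im=cv2.imread('pics/s5.png')[140:300,320:540]; cv2.imwrite('pics/s5c.png',cv2.resize(im,None,fx=3.5,fy=3.5))
```

```text
t 8.65 p [0.4586 0.1147 0.0408] rot [-2.018e+00  1.000e-03  3.150e-01] F [-0.08  0.59 -1.16] op 0.0795 q [-0.42  0.93  1.66  0.74  1.52 -1.17]
[ 0.         -0.90053567 -0.43478213]
```

View pics/s5c.png

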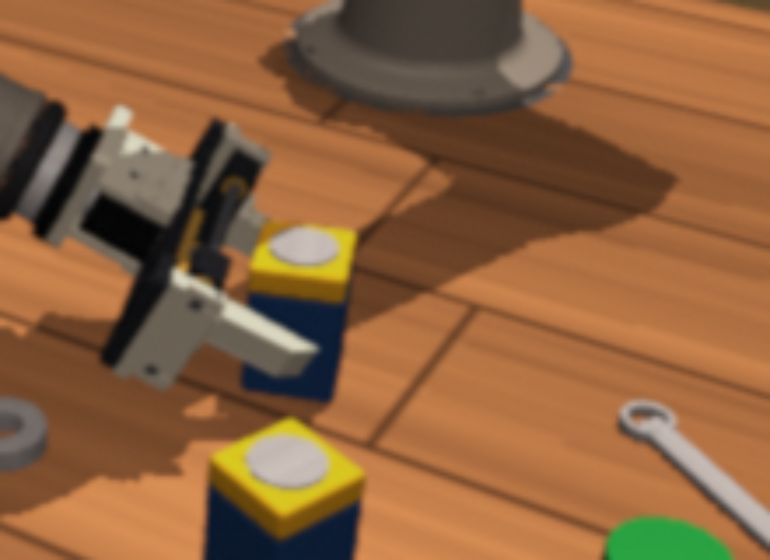

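Standing free on the bench (crop 300, 310). Re-grip and heft it.

{"fn": "move_arm", "kwargs": {"increments": [[40,0,0,0,0,0,0],[40,0,0,0,0,0,0],[40,0,0,0,0,0,0],[40,0,0,0,0,0,0],[40,0,-9,-4.3,0,0,0],[40,0,-18,-8.7,0,0,0],[40,0,-18,-8.7,0,0,0],[40,0,-18,-8.7,0,0,0],[40,0,-14,-6.8,0,0,0],[40,0,0,0,0,0,0],[40,0,0,0,0,0,0]]}}

```text
time: 10.07
tool_pos: [0.4588, 0.1143, 0.1332]
tool_rot: [-2.022, -0.001, 0.316]
contact_force: [-0.9, -0.4, -2.5]
opening: 0.0559
```

Run:
```python
from h import *
st()
r=snap('scene','s6.png')
F=[]
for i in range(8): robot.read_camera('top'); F.append(robot.observe()['contact_force'])
F=np.array(F);print(F.round(2).tolist(),F.mean(0)); st()
im=cv2.imread('pics/s6.png')[100:300,320:540]; cv2.imwrite('pics/s6c.png',cv2.resize(im,None,fx=3,fy=3))
```

```text
t 10.07 p [0.4588 0.1143 0.1332] rot [-2.022e+00 -1.000e-03  3.160e-01] F [-0.86 -0.42 -2.52] op 0.0559 q [-0.42  0.76  1.66  0.74  1.64 -1.06]
[[-0.79, -0.26, -3.16], [0.28, 0.0, -1.57], [-0.9, -0.37, -2.34], [0.65, 0.59, -1.63], [0.67, -1.07, -2.64], [-0.21, 0.33, -2.59], [-0.12, -0.23, -2.36], [0.51, -0.47, -2.8]] [ 0.01100644 -0.18490641 -2.38747656]
t 10.53 p [0.4589 0.1144 0.133 ] rot [-2.022e+00 -1.000e-03  3.160e-01] F [ 0.51 -0.47 -2.8 ] op 0.0557 q [-0.42  0.76  1.66  0.74  1.64 -1.06]
```

View pics/s6c.png

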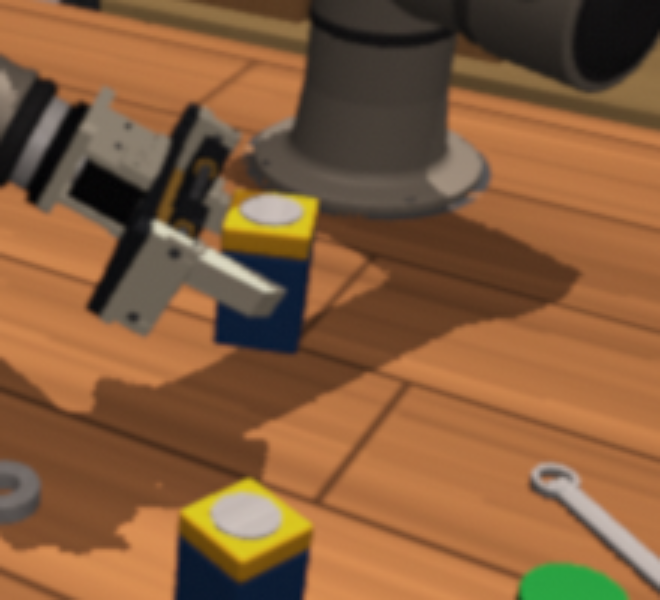

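Held upright about 9 cm up (crop 265, 270), 2.4 N: light. Put it back down.

{"fn": "move_arm", "kwargs": {"increments": [[40,0,18,8.7,0,0,0],[40,0,18,8.7,0,0,0],[40,0,18,8.7,0,0,0],[40,0,9,4.3,0,0,0],[40,0,4,2,0,0,0],[40,0,0,0,0,0,0]]}}

```text
time: 11.28
tool_pos: [0.4583, 0.1145, 0.0515]
tool_rot: [-2.02, 0.002, 0.315]
contact_force: [-0.0, -0.2, -2.5]
opening: 0.0561
```

Run:
```python
from h import *
st()
```

```text
t 11.28 p [0.4583 0.1145 0.0515] rot [-2.02e+00  2.00e-03  3.15e-01] F [-0.03 -0.2  -2.52] op 0.0561 q [-0.42  0.91  1.66  0.74  1.53 -1.16]
```

{"fn": "move_arm", "kwargs": {"increments": [[40,0,5.4,2.6,0,0,0],[40,0,2.7,1.3,0,0,0],[40,0,1,0.5,0,0,0],[40,0,0,0,0,0,0]]}}

```text
time: 11.78
tool_pos: [0.4588, 0.1144, 0.0417]
tool_rot: [-2.022, -0.0, 0.315]
contact_force: [-0.0, 0.7, -2.3]
opening: 0.0556
```

Run:
```python
from h import *
st()
```

```text
t 11.78 p [0.4588 0.1144 0.0417] rot [-2.022 -0.     0.315] F [-0.01  0.73 -2.29] op 0.0556 q [-0.42  0.93  1.66  0.74  1.52 -1.17]
```

{"fn": "move_arm", "kwargs": {"increments": [[40,0,1.5,0.7,0,0,0],[40,0,0,0,0,0,0],[91.8,0,0,0,0,0,0],[91.8,0,0,0,0,0,0],[91.8,0,0,0,0,0,0],[91.8,0,0,0,0,0,0],[91.8,0,0,-20,0,0,0],[91.8,0,0,-30,0,0,0],[91.8,0,0,-30,0,0,0]]}}

```text
time: 12.9
tool_pos: [0.4814, 0.0435, 0.0777]
tool_rot: [-2.019, 0.001, 0.318]
contact_force: [1.3, -0.4, 0.3]
opening: 0.0918
```

Run:
```python
from h import *
st()
snap('scene','s7.png'); im=cv2.imread('pics/s7.png')[100:300,320:540]; cv2.imwrite('pics/s7c.png',cv2.resize(im,None,fx=3,fy=3))
p=np.array(robot.observe()['tool_pos']); R=Rm(robot.observe()['tool_rot'])
# up to above, then toward left tin
rows([(p-.05*R[:,2]+[0,0,.07],R,2),([.50,.08,.26],tilt(-.05,.3),8)],91.8)
```

```text
t 12.9 p [0.4814 0.0435 0.0777] rot [-2.019e+00  1.000e-03  3.180e-01] F [ 1.3  -0.44  0.33] op 0.0918 q [-0.51  0.91  1.53  0.66  1.67 -1.11]
[91.8, 0.1, -31.5, -40.3, 0.0, 0.0, 0.0] ,
[91.8, 0.1, -31.5, -40.3, 0.0, 0.0, 0.0] ,
[91.8, 3.5, -14.3, 3.9, -0.101, 0.03, 0.036] ,
[91.8, 3.0, -14.7, 2.5, -0.102, 0.031, 0.036] ,
[91.8, 2.3, -15.0, 1.0, -0.101, 0.03, 0.035] ,
[91.8, 1.8, -15.1, -0.3, -0.101, 0.03, 0.036] ,
[91.8, 1.3, -15.0, -1.9, -0.101, 0.031, 0.036] ,
[91.8, 0.8, -14.8, -3.4, -0.102, 0.03, 0.036] ,
[91.8, 0.4, -14.5, -4.8, -0.101, 0.03, 0.036] ,
[91.8, 0.1, -13.8, -6.2, -0.101, 0.03, 0.036] ,
10 max 40.3 51.15026881649792 0.11252110913068711
```

View pics/s7c.png

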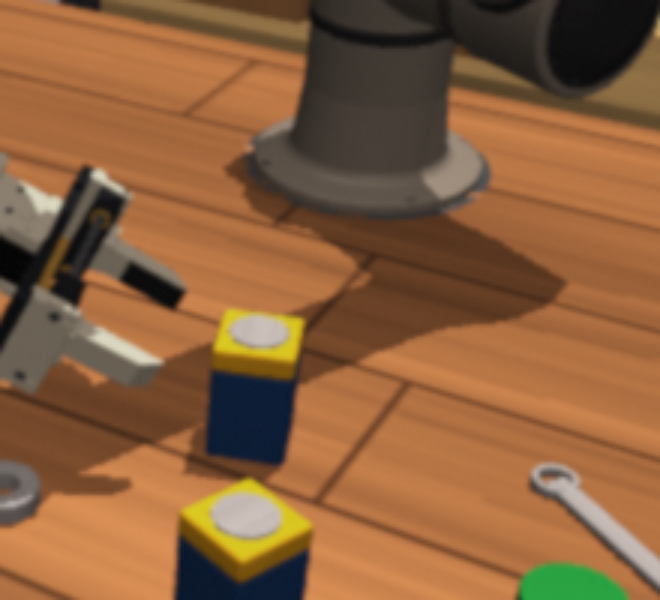

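The tin stands free (crop 255, 385), the gripper is clear of it. On to the left tin.

{"fn": "move_arm", "kwargs": {"increments": [[91.8,0,-31.5,-40,0,0,0],[91.8,0,-31.5,-40,0,0,0],[91.8,3.5,-14.3,3.9,-0.101,0.03,0.036],[91.8,3,-14.7,2.5,-0.102,0.031,0.036],[91.8,2.3,-15,1,-0.101,0.03,0.035],[91.8,1.8,-15.1,-0.3,-0.101,0.03,0.036],[91.8,1.3,-15,-1.9,-0.101,0.031,0.036],[91.8,0.8,-14.8,-3.4,-0.102,0.03,0.036],[91.8,0.4,-14.5,-4.8,-0.101,0.03,0.036],[91.8,0,-13.8,-6.2,-0.101,0.03,0.036]]}}

```text
time: 14.2
tool_pos: [0.5029, 0.07, 0.269]
tool_rot: [-2.871, -0.01, -0.078]
contact_force: [-0.0, -0.9, -0.6]
opening: 0.092
```

Run:
```python
from h import *
st()
rows([([.647,.183,.20],tilt(-.46,0),8)],91.8)
```

```text
t 14.2 p [0.5029 0.07   0.269 ] rot [-2.871 -0.01  -0.078] F [-0.02 -0.89 -0.6 ] op 0.092 q [-0.19  0.26  1.55  0.28  1.36 -0.17]
[91.8, 16.8, -12.6, 12.6, -0.034, 0.005, 0.048] ,
[91.8, 16.0, -13.7, 12.3, -0.033, 0.005, 0.047] ,
[91.8, 15.4, -15.0, 11.8, -0.034, 0.006, 0.048] ,
[91.8, 14.5, -16.0, 11.4, -0.034, 0.005, 0.047] ,
[91.8, 13.7, -17.1, 10.9, -0.033, 0.005, 0.048] ,
[91.8, 12.8, -18.0, 10.4, -0.034, 0.005, 0.048] ,
[91.8, 11.8, -19.0, 9.9, -0.034, 0.006, 0.047] ,
[91.8, 10.9, -19.9, 9.2, -0.033, 0.005, 0.048] ,
8 max 19.9 24.523458157445905 0.059126981996377934
```

{"fn": "move_arm", "kwargs": {"increments": [[91.8,16.8,-12.6,12.6,-0.034,0.005,0.048],[91.8,16,-13.7,12.3,-0.033,0.005,0.047],[91.8,15.4,-15,11.8,-0.034,0.006,0.048],[91.8,14.5,-16,11.4,-0.034,0.005,0.047],[91.8,13.7,-17.1,10.9,-0.033,0.005,0.048],[91.8,12.8,-18,10.4,-0.034,0.005,0.048],[91.8,11.8,-19,9.9,-0.034,0.006,0.047],[91.8,10.9,-19.9,9.2,-0.033,0.005,0.048],[91.8,0,0,0,0,0,0]]}}

```text
time: 15.32
tool_pos: [0.6537, 0.1799, 0.2064]
tool_rot: [3.132, -0.012, -0.482]
contact_force: [-0.1, 0.4, -0.5]
opening: 0.0916
```

Run:
```python
from h import *
st()
rows([([.647,.183,.14],tilt(-.46,0),3)],91.8)
```

```text
t 15.32 p [0.6537 0.1799 0.2064] rot [ 3.132 -0.012 -0.482] F [-0.1   0.41 -0.55] op 0.0916 q [ 0.16  0.65  1.08 -0.02  1.42  0.65]
[91.8, -2.7, -0.1, 22.1, 0.003, -0.004, -0.007] ,
[91.8, -2.7, -0.0, 22.1, 0.004, -0.004, -0.008] ,
[91.8, -2.5, -0.0, 22.2, 0.003, -0.004, -0.007] ,
3 max 22.2 22.340322289528412 0.009797958971132713
```

{"fn": "move_arm", "kwargs": {"increments": [[91.8,-2.7,0,22.1,0.003,-0.004,-0.007],[91.8,-2.7,0,22.1,0.004,-0.004,-0.008],[91.8,-2.5,0,22.2,0.003,-0.004,-0.007],[91.8,0,0,20,0,0,0],[91.8,0,0,0,0,0,0]]}}

```text
time: 15.95
tool_pos: [0.6464, 0.1774, 0.1226]
tool_rot: [-3.139, -0.002, -0.462]
contact_force: [0.2, -0.4, -0.6]
opening: 0.0917
```

Run:
```python
from h import *
st()
rows([([.647,.183,.043],tilt(-.46,0),4)],91.8)
r=snap('top','t8.png'); im=cv2.imread('pics/t8.png')[140:340,180:440]; cv2.imwrite('pics/t8c.png',cv2.resize(im,None,fx=3,fy=3))
r=snap('scene','s8.png'); im=cv2.imread('pics/s8.png')[180:360,320:540]; cv2.imwrite('pics/s8c.png',cv2.resize(im,None,fx=3,fy=3))
```

```text
t 15.95 p [0.6464 0.1774 0.1226] rot [-3.139e+00 -2.000e-03 -4.620e-01] F [ 0.16 -0.37 -0.61] op 0.0917 q [0.15 0.69 1.22 0.   1.22 0.62]
[91.8, -0.5, -1.3, 19.9, -0.001, -0.001, -0.0] ,
[91.8, -0.5, -1.3, 19.9, -0.0, -0.0, -0.001] ,
[91.8, -0.5, -1.3, 19.9, -0.001, -0.001, -0.0] ,
[91.8, -0.5, -1.3, 19.9, -0.0, -0.0, -0.001] ,
4 max 19.9 19.948684167132427 0.001414213562373095
```

View pics/t8c.png

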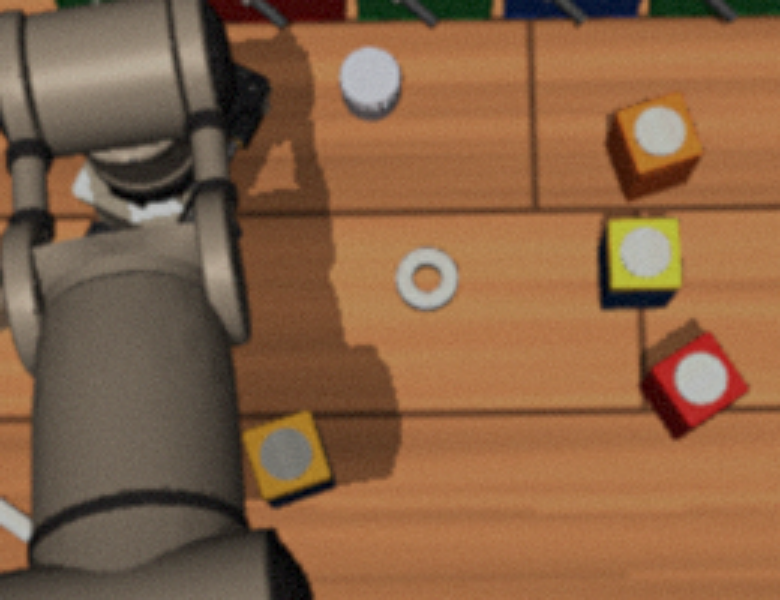

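View pics/s8c.png

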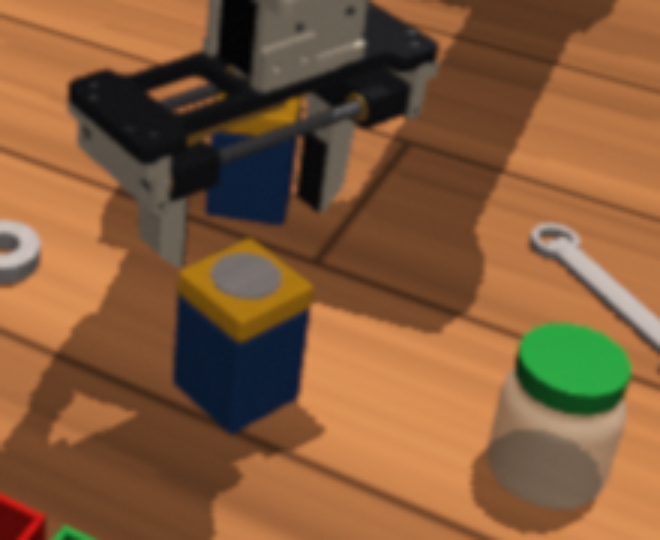

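Run:
```python
from h import *
r=robot.read_camera('scene')
o=robot.observe(); p=np.array(o['tool_pos']); R=Rm(o['tool_rot'])
im=cv2.resize(cv2.cvtColor(r['img'],cv2.COLOR_RGB2BGR)[180:360,320:540],None,fx=3,fy=3)
f=lambda P:tuple(int(v) for v in (proj(r,P)-[320,180]+.5)*3)
for s in(-1,1): cv2.circle(im,f(p+R[:,0]*s*.046),4,(0,0,255),2)
for a in (-.46,-.46+np.pi/2):
    d=np.array([np.cos(a),np.sin(a),0])*.05; c=np.array([.647,.183,.09]); cv2.line(im,f(c-d),f(c+d),(255,255,255),1)
cv2.imwrite('pics/s8d.png',im)
```

```text
(no output)
```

View pics/s8d.png

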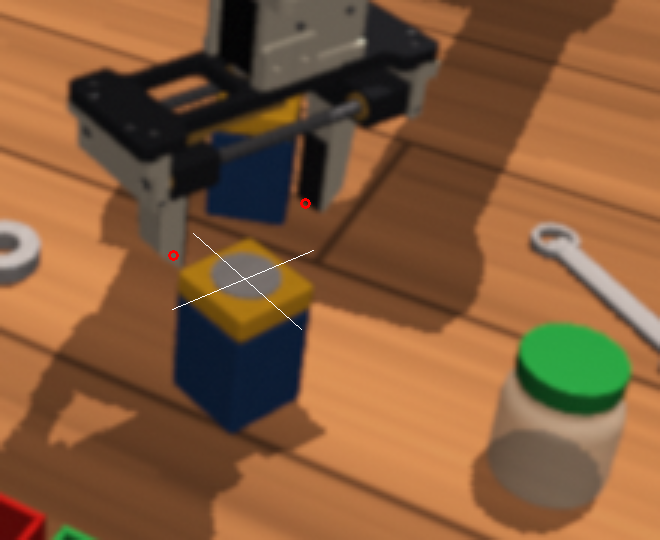

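```bash
python3 - <<'E'
from h import *
for c,rs in (('top',{'left':(228,200,32,37),'right':(382,213,24,32)}),('scene',{'left':(376,256,49,66),'right':(233,196,41,54)})):
    r=robot.read_camera(c); img=cv2.cvtColor(cv2.imread(f'pics/{c}0.png'),cv2.COLOR_BGR2RGB)
    for n,(l,t,w,h) in rs.items():
        S=6; cr=cv2.resize(img[t-4:t+h+4,l-4:l+w+4],None,fx=S,fy=S,interpolation=cv2.INTER_CUBIC).astype(int)
        R_,G,B=cr[...,0],cr[...,1],cr[...,2]
        m=(((R_>175)&(G>150)&(B<130))|((R_>150)&(G>140)&(B>120))).astype(np.uint8)
        m=cv2.morphologyEx(m,cv2.MORPH_CLOSE,np.ones((7,7)))
        k,lab,stt,_=cv2.connectedComponentsWithStats(m); k=1+np.argmax(stt[1:,4])
        pt=np.argwhere(lab==k)
        W=np.array([ray(r,(u+.5)/S-.5+l-4,(v+.5)/S-.5+t-4,.09)[:2] for v,u in pt[::3]])*1000
        print(c,n,cv2.minAreaRect(W.astype(np.float32)))
        cv2.imwrite(f'pics/m_{c}_{n}.png',(lab==k).astype(np.uint8)*255)
E
cd pics; python3 -c "
import cv2,numpy as np
ims=[cv2.copyMakeBorder(i,0,400-i.shape[0],0,360-i.shape[1],cv2.BORDER_CONSTANT,value=90) if i.shape[0]<=400 else cv2.resize(i,(360,400)) for i in [cv2.imread(f'm_{c}_{n}.png',0) for c in('top','scene') for n in('left','right')]]
cv2.imwrite('mm.png',cv2.resize(np.hstack(ims),(800,222)))"
```

```text
top left ((645.2531127929688, 182.71038818359375), (53.885868072509766, 53.060821533203125), 66.90754699707031)
top right ((617.4855346679688, -176.7693634033203), (54.514442443847656, 52.86033248901367), 89.19734954833984)
scene left ((645.2528686523438, 182.921630859375), (54.97170639038086, 54.00566101074219), 67.64401245117188)
scene right ((617.24609375, -175.78346252441406), (54.80508041381836, 54.31344223022461), 0.006606895476579666)
```

View pics/mm.png

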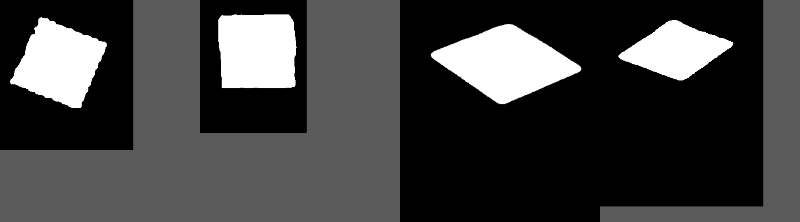

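Both cameras agree on the lids: left (0.645, 0.183) with faces at −22.8°, right (0.617, −0.176) at 0°. The yaw needs 3.7° of correction, and then I go down.

Run:
```python
from h import *
st()
rows([([.645,.183,.115],tilt(-.398,0),2),([.645,.183,.043],tilt(-.398,0),4)],91.8)
```

```text
t 16.2 p [0.6481 0.1786 0.1248] rot [-3.136 -0.007 -0.461] F [ 0.37  0.26 -0.33] op 0.0917 q [0.15 0.69 1.22 0.   1.22 0.62]
[91.8, -2.4, -1.3, 4.9, -0.002, -0.003, -0.032] ,
[91.8, -2.3, -1.3, 4.9, -0.003, -0.004, -0.031] ,
[91.8, 0.0, -0.0, 18.0, 0.0, 0.0, -0.0] ,
[91.8, 0.0, -0.0, 18.0, 0.0, 0.0, -0.0] ,
[91.8, 0.0, -0.0, 18.0, 0.0, 0.0, -0.0] ,
[91.8, 0.0, -0.0, 18.0, 0.0, 0.0, -0.0] ,
6 max 18.0 18.0 0.032202484376209234
```

{"fn": "move_arm", "kwargs": {"increments": [[91.8,-2.4,-1.3,4.9,-0.002,-0.003,-0.032],[91.8,-2.3,-1.3,4.9,-0.003,-0.004,-0.031],[91.8,0,0,0,0,0,0],[91.8,0,0,18,0,0,0]]}}

```text
time: 16.7
tool_pos: [0.6461, 0.1839, 0.0982]
tool_rot: [-3.139, -0.003, -0.393]
contact_force: [1.6, -0.1, -0.9]
opening: 0.0918
```

Run:
```python
from h import *
st()
rows([([.645,.183,.043],tilt(-.398,0),3)],91.8)
```

```text
t 16.7 p [0.6461 0.1839 0.0982] rot [-3.139e+00 -3.000e-03 -3.930e-01] F [ 1.61 -0.11 -0.88] op 0.0918 q [0.16 0.72 1.24 0.   1.18 0.56]
[91.8, -0.3, 0.5, 18.4, -0.001, -0.001, 0.002] ,
[91.8, -0.3, 0.4, 18.4, -0.001, -0.001, 0.001] ,
[91.8, -0.2, 0.4, 18.4, -0.0, -0.001, 0.002] ,
3 max 18.4 18.40923681199196 0.0024494897427831783
```

{"fn": "move_arm", "kwargs": {"increments": [[91.8,-0.3,0.5,18,0,0,0],[91.8,-0.3,0.4,17,0,0,0],[91.8,0,0,15,0,0,0],[91.8,0,0,0,0,0,0]]}}

```text
time: 17.2
tool_pos: [0.643, 0.1828, 0.0408]
tool_rot: [3.14, 0.002, -0.393]
contact_force: [0.5, -0.0, -0.1]
opening: 0.0916
```

Run:
```python
from h import *
st()
```

```text
t 17.2 p [0.643  0.1828 0.0408] rot [ 3.14e+00  2.00e-03 -3.93e-01] F [ 0.48 -0.05 -0.08] op 0.0916 q [0.16 0.78 1.3  0.   1.07 0.56]
```

{"fn": "move_arm", "kwargs": {"increments": [[40,0,0,0,0,0,0],[40,0,0,0,0,0,0],[40,0,0,0,0,0,0],[40,0,0,0,0,0,0],[40,0,0,0,0,0,0],[40,0,0,-10,0,0,0],[40,0,0,-20,0,0,0],[40,0,0,-20,0,0,0],[40,0,0,-20,0,0,0],[40,0,0,-8,0,0,0],[40,0,0,0,0,0,0],[40,0,0,0,0,0,0]]}}

```text
time: 18.7
tool_pos: [0.6398, 0.1826, 0.1185]
tool_rot: [3.135, 0.011, -0.393]
contact_force: [0.1, 0.3, -7.2]
opening: 0.0555
```

Run:
```python
from h import *
st()
r=snap('scene','s9.png')
F=[]
for i in range(8): robot.read_camera('top'); F.append(robot.observe()['contact_force'])
F=np.array(F);print(F[:,2].round(2),F.mean(0)); st()
im=cv2.imread('pics/s9.png')[160:360,300:560]; cv2.imwrite('pics/s9c.png',cv2.resize(im,None,fx=3,fy=3))
```

```text
t 18.7 p [0.6398 0.1826 0.1185] rot [ 3.135  0.011 -0.393] F [ 0.09  0.29 -7.16] op 0.0555 q [0.16 0.7  1.23 0.   1.23 0.56]
[-5.84 -6.1  -7.08 -6.62 -6.81 -5.7  -6.4  -6.15] [-0.15217077 -0.16612464 -6.33825093]
t 19.15 p [0.6404 0.1826 0.1194] rot [ 3.136  0.01  -0.393] F [-0.45 -0.3  -6.15] op 0.0557 q [0.16 0.7  1.23 0.   1.23 0.56]
```

View pics/s9c.png

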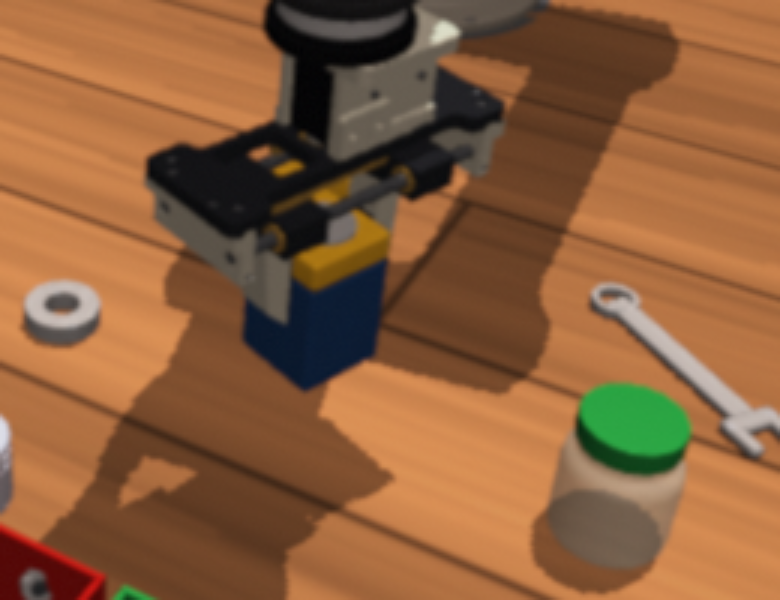

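The left tin is held upright about 8 cm up (crop 315, 310) and reads 6.3 N: the heavy one. I put it back, heft the right one as asked, then return.

{"fn": "move_arm", "kwargs": {"increments": [[40,1,0,18,0,-0.004,0],[40,1,0,18,0,-0.003,0],[40,0.5,0,18,0,-0.002,0],[40,0,0,9,0,0,0],[40,0,0,0,0,0,0]]}}

```text
time: 19.77
tool_pos: [0.6407, 0.1813, 0.0496]
tool_rot: [3.134, 0.022, -0.393]
contact_force: [-0.8, 0.1, -5.3]
opening: 0.0558
```

Run:
```python
from h import *
st()
```

```text
t 19.77 p [0.6407 0.1813 0.0496] rot [ 3.134  0.022 -0.393] F [-0.78  0.14 -5.29] op 0.0558 q [0.16 0.77 1.28 0.01 1.11 0.55]
```

Run:
```python
from h import *
rows([([.643,.1828,.0425],tilt(-.393,0),2)],40)
```

```text
[40, 0.9, -1.2, 3.5, 0.004, 0.011, -0.0] ,
[40, 0.8, -1.1, 3.6, 0.004, 0.011, -0.0] ,
2 max 3.6 3.8483762809787714 0.011704699910719625
```

{"fn": "move_arm", "kwargs": {"increments": [[40,0.9,-1.2,3.5,0.004,0.011,0],[40,0.8,-1.1,2.6,0.004,0.011,0],[40,0,0,1.5,0,0,0],[40,0,0,0,0,0,0]]}}

```text
time: 20.27
tool_pos: [0.6443, 0.1833, 0.0434]
tool_rot: [-3.139, -0.004, -0.393]
contact_force: [0.5, 0.8, -6.4]
opening: 0.0558
```

Run:
```python
from h import *
st()
```

```text
t 20.27 p [0.6443 0.1833 0.0434] rot [-3.139 -0.004 -0.393] F [ 0.47  0.81 -6.38] op 0.0558 q [0.16 0.77 1.3  0.   1.06 0.56]
```

{"fn": "move_arm", "kwargs": {"increments": [[40,0,0,2,0,0,0],[40,0,0,1,0,0,0],[40,0,0,0,0,0,0]]}}

```text
time: 20.65
tool_pos: [0.6445, 0.1834, 0.0431]
tool_rot: [-3.138, -0.005, -0.393]
contact_force: [-0.0, 1.0, -5.3]
opening: 0.0558
```

Run:
```python
from h import *
st()
```

```text
t 20.65 p [0.6445 0.1834 0.0431] rot [-3.138 -0.005 -0.393] F [-0.04  0.96 -5.27] op 0.0558 q [0.16 0.77 1.3  0.   1.06 0.56]
```

{"fn": "move_arm", "kwargs": {"increments": [[40,0,0,4,0,0,0],[40,0,0,0,0,0,0]]}}

```text
time: 20.9
tool_pos: [0.6454, 0.1836, 0.0433]
tool_rot: [-3.136, -0.008, -0.393]
contact_force: [0.0, 0.3, -7.0]
opening: 0.0557
```

Run:
```python
from h import *
st()
```

```text
t 20.9 p [0.6454 0.1836 0.0433] rot [-3.136 -0.008 -0.393] F [ 0.01  0.28 -6.95] op 0.0557 q [0.16 0.77 1.3  0.   1.06 0.56]
```

{"fn": "move_arm", "kwargs": {"increments": [[40,-0.5,0,5,-0.004,-0.005,0],[40,-0.5,0,5,0,0,0]]}}

```text
time: 21.15
tool_pos: [0.6461, 0.1838, 0.0426]
tool_rot: [-3.138, -0.007, -0.393]
contact_force: [-14.7, -5.1, 34.4]
opening: 0.0559
```

Run:
```python
from h import *
st()
```

```text
t 21.15 p [0.6461 0.1838 0.0426] rot [-3.138 -0.007 -0.393] F [-14.69  -5.13  34.37] op 0.0559 q [ 0.16  0.78  1.3  -0.    1.06  0.56]
```

Seated on the bench now (34 N push). Back off and release.

{"fn": "move_arm", "kwargs": {"increments": [[40,0,0,-0.5,0,0,0],[91.8,0,0,0,0,0,0],[91.8,0,0,0,0,0,0],[91.8,0,0,0,0,0,0],[91.8,0,0,0,0,0,0],[91.8,0,0,-20,0,0,0],[91.8,0,0,-40,0,0,0],[91.8,0,0,-40,0,0,0],[91.8,0,0,-30,0,0,0],[91.8,0,0,0,0,0,0]]}}

```text
time: 22.4
tool_pos: [0.6462, 0.1839, 0.1752]
tool_rot: [-3.137, -0.009, -0.393]
contact_force: [0.2, 0.4, -1.1]
opening: 0.0917
```

Run:
```python
from h import *
st()
r=snap('scene','s10.png')
im=cv2.imread('pics/s10.png')[160:360,300:560]; cv2.imwrite('pics/s10c.png',cv2.resize(im,None,fx=3,fy=3))
p=np.array(robot.observe()['tool_pos'])
rows([([.615,-.160,.19],tilt(-1.571,0),11)],91.8)
```

```text
t 22.4 p [0.6462 0.1839 0.1752] rot [-3.137 -0.009 -0.393] F [ 0.24  0.4  -1.11] op 0.0917 q [ 0.16  0.65  1.16 -0.    1.33  0.56]
[91.8, 9.4, 29.9, -1.5, -0.001, -0.0, 0.107] ,
[91.8, 12.6, 28.7, -1.6, -0.0, -0.001, 0.107] ,
[91.8, 15.6, 27.3, -1.5, -0.001, -0.0, 0.107] ,
[91.8, 18.3, 25.4, -1.5, -0.0, -0.0, 0.107] ,
[91.8, 21.0, 23.3, -1.5, -0.001, -0.001, 0.107] ,
[91.8, 23.4, 20.9, -1.5, -0.0, -0.0, 0.108] ,
[91.8, 25.5, 18.3, -1.5, -0.001, -0.0, 0.107] ,
[91.8, 27.3, 15.5, -1.5, -0.001, -0.001, 0.107] ,
[91.8, 28.8, 12.5, -1.5, -0.0, -0.0, 0.107] ,
[91.8, 29.9, 9.3, -1.5, -0.001, -0.0, 0.107] ,
[91.8, 30.8, 6.1, -1.5, -0.0, -0.001, 0.107] ,
11 max 30.8 31.47856413497922 0.108
```

View pics/s10c.png

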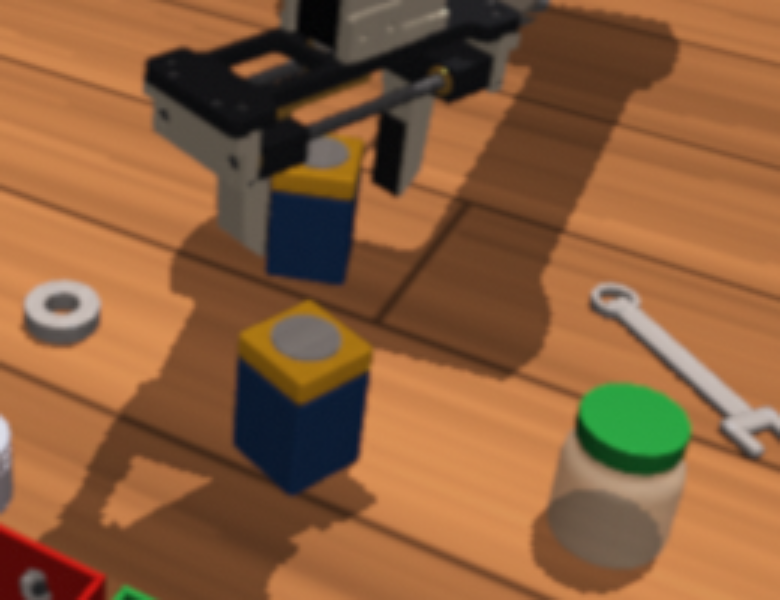

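Left tin (crop 303, 400) and the formerly fallen one (315, 215) both stand upright. On to the right tin.

{"fn": "move_arm", "kwargs": {"increments": [[91.8,9.4,29.9,-1.5,0,0,0.107],[91.8,12.6,28.7,-1.6,0,0,0.107],[91.8,15.6,27.3,-1.5,0,0,0.107],[91.8,18.3,25.4,-1.5,0,0,0.107],[91.8,21,23.3,-1.5,0,0,0.107],[91.8,23.4,20.9,-1.5,0,0,0.108],[91.8,25.5,18.3,-1.5,0,0,0.107],[91.8,27.3,15.5,-1.5,0,0,0.107],[91.8,28.8,12.5,-1.5,0,0,0.107],[91.8,29.9,9.3,-1.5,0,0,0.107],[91.8,30.8,6.1,-1.5,0,0,0.107],[91.8,0,0,0,0,0,0]]}}

```text
time: 23.95
tool_pos: [0.5984, -0.1682, 0.1648]
tool_rot: [3.111, 0.005, -1.609]
contact_force: [0.5, -0.2, -0.2]
opening: 0.0917
```

Run:
```python
from h import *
st()
rows([([.617,-.1763,.115],tilt(-1.571,0),5)],91.8)
```

```text
t 23.95 p [ 0.5984 -0.1682  0.1648] rot [ 3.111  0.005 -1.609] F [ 0.46 -0.2  -0.25] op 0.0917 q [-0.39  0.59  1.3  -0.01  1.29  1.22]
[91.8, 1.5, -4.1, 9.8, 0.006, 0.001, -0.007] ,
[91.8, 1.6, -4.0, 9.9, 0.006, 0.001, -0.008] ,
[91.8, 1.6, -3.9, 9.9, 0.007, 0.002, -0.007] ,
[91.8, 1.5, -3.9, 9.9, 0.006, 0.001, -0.008] ,
[91.8, 1.7, -3.8, 9.9, 0.006, 0.001, -0.007] ,
5 max 9.9 10.796758772891057 0.010099504938362078
```

{"fn": "move_arm", "kwargs": {"increments": [[91.8,1.5,-4.1,9.8,0.006,0.001,-0.007],[91.8,1.6,-4,9.9,0.006,0.001,-0.008],[91.8,1.6,-3.9,9.9,0.007,0.002,-0.007],[91.8,1.5,-3.9,9.9,0.006,0.001,-0.008],[91.8,1.7,-3.8,9.9,0.006,0.001,-0.007],[91.8,0,0,0,0,0,0]]}}

```text
time: 24.7
tool_pos: [0.6174, -0.1726, 0.1078]
tool_rot: [3.139, 0.003, -1.562]
contact_force: [-0.1, 0.1, 0.4]
opening: 0.0921
```

Run:
```python
from h import *
st()
rows([([.617,-.1763,.115],tilt(-1.571,0),1),([.617,-.1763,.043],tilt(-1.571,0),4)],91.8)
r=snap('scene','s11.png')
im=cv2.imread('pics/s11.png')[100:300,120:380]; cv2.imwrite('pics/s11c.png',cv2.resize(im,None,fx=3,fy=3))
```

```text
t 24.7 p [ 0.6174 -0.1726  0.1078] rot [ 3.139e+00  3.000e-03 -1.562e+00] F [-0.15  0.12  0.38] op 0.0921 q [-0.39  0.66  1.33  0.    1.15  1.17]
[91.8, 3.7, 0.5, -7.2, 0.003, 0.003, 0.009] ,
[91.8, -0.0, -0.0, 18.0, 0.0, -0.0, -0.0] ,
[91.8, -0.0, -0.0, 18.0, 0.0, -0.0, -0.0] ,
[91.8, -0.0, -0.0, 18.0, 0.0, -0.0, -0.0] ,
[91.8, -0.0, -0.0, 18.0, 0.0, -0.0, -0.0] ,
5 max 18.0 18.0 0.0099498743710662
```

View pics/s11c.png

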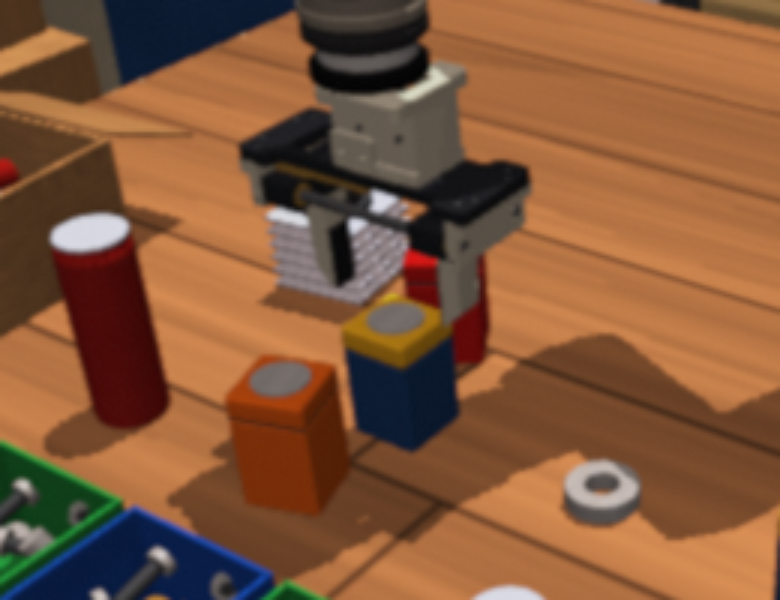

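The fingers straddle the right tin (crop 400, 370), clear of orange (290, 430) and red (470, 300).

{"fn": "move_arm", "kwargs": {"increments": [[91.8,3,0.3,10,0.003,0.003,0.006],[91.8,0.5,0,18,0,0,0.002],[91.8,0,0,17,0,0,0],[91.8,0,0,8,0,0,0],[91.8,0,0,0,0,0,0]]}}

```text
time: 25.38
tool_pos: [0.6178, -0.1771, 0.0537]
tool_rot: [-3.138, -0.002, -1.572]
contact_force: [-0.1, 0.4, -0.1]
opening: 0.0915
```

Run:
```python
from h import *
st()
```

```text
t 25.38 p [ 0.6178 -0.1771  0.0537] rot [-3.138e+00 -2.000e-03 -1.572e+00] F [-0.07  0.37 -0.09] op 0.0915 q [-0.4   0.72  1.38 -0.    1.04  1.17]
```

{"fn": "move_arm", "kwargs": {"increments": [[91.8,0,0,9,-0.003,0,0],[91.8,0,0,0,0,0,0],[40,0,0,0,0,0,0],[40,0,0,0,0,0,0],[40,0,0,0,0,0,0],[40,0,0,0,0,0,0],[40,0,0,0,0,0,0]]}}

```text
time: 26.25
tool_pos: [0.6189, -0.1776, 0.0459]
tool_rot: [-3.138, -0.003, -1.572]
contact_force: [-0.1, 0.1, -0.9]
opening: 0.0558
```

Run:
```python
from h import *
st()
```

```text
t 26.25 p [ 0.6189 -0.1776  0.0459] rot [-3.138e+00 -3.000e-03 -1.572e+00] F [-0.13  0.06 -0.9 ] op 0.0558 q [-0.4   0.73  1.39 -0.    1.02  1.18]
```

Gripped at 56 mm; note z 0.0459 for putting it back. Lift.

{"fn": "move_arm", "kwargs": {"increments": [[40,0,0,-10,0,0,0],[40,0,0,-20,0,0,0],[40,0,0,-20,0,0,0],[40,0,0,-20,0,0,0],[40,0,0,-8,0,0,0],[40,0,0,0,0,0,0],[40,0,0,0,0,0,0]]}}

```text
time: 27.12
tool_pos: [0.6171, -0.1766, 0.1257]
tool_rot: [3.14, -0.001, -1.572]
contact_force: [-0.4, -0.2, -2.6]
opening: 0.0562
```

Run:
```python
from h import *
st()
r=snap('scene','s12.png')
F=[]
for i in range(8): robot.read_camera('top'); F.append(robot.observe()['contact_force'])
F=np.array(F);print(F[:,2].round(2),F.mean(0)); st()
im=cv2.imread('pics/s12.png')[100:300,120:380]; cv2.imwrite('pics/s12c.png',cv2.resize(im,None,fx=3,fy=3))
rows([([.6185,-.1775,.07],tilt(-1.572,0),3),([.6185,-.1775,.048],tilt(-1.572,0),2)],40)
```

```text
t 27.12 p [ 0.6171 -0.1766  0.1257] rot [ 3.140e+00 -1.000e-03 -1.572e+00] F [-0.38 -0.19 -2.64] op 0.0562 q [-0.4   0.64  1.31 -0.    1.19  1.18]
[-2.82 -2.15 -2.29 -3.24 -2.3  -2.7  -2.72 -1.5 ] [-0.00484329 -0.20289693 -2.46388712]
t 27.57 p [ 0.6175 -0.1767  0.1263] rot [ 3.141e+00 -2.000e-03 -1.572e+00] F [-0.42 -0.59 -1.5 ] op 0.0557 q [-0.4   0.64  1.31 -0.    1.19  1.18]
[40, 0.2, -0.3, 18.8, 0.0, -0.001, 0.0] ,
[40, 0.3, -0.4, 18.7, 0.0, -0.0, 0.0] ,
[40, 0.2, -0.3, 18.8, 0.0, -0.001, 0.0] ,
[40, 0.0, -0.0, 11.0, 0.0, 0.0, 0.0] ,
[40, 0.0, -0.1, 11.0, 0.0, 0.0, 0.0] ,
5 max 18.8 18.803457128943073 0.001
```

View pics/s12c.png

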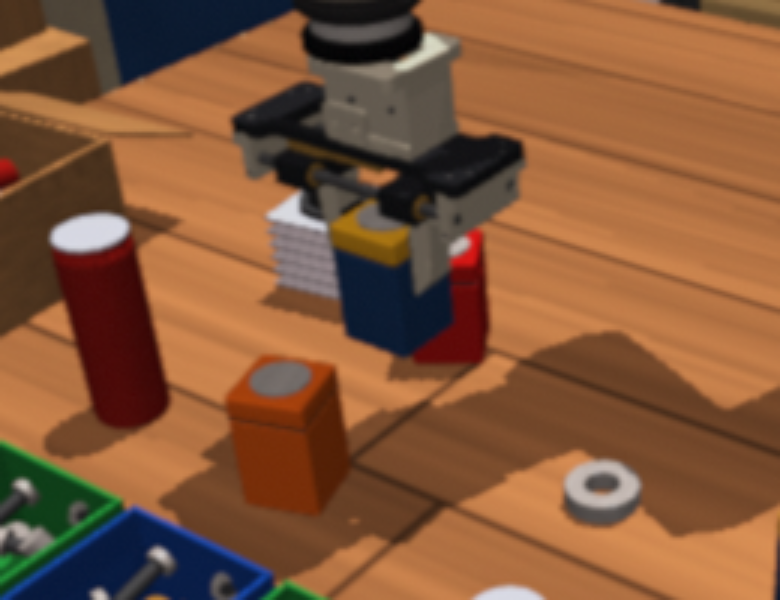

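Right tin is upright 8 cm up (crop 390, 280), 2.5 N: light. The left (6.3 N) is the heaviest. Put the right one down.

{"fn": "move_arm", "kwargs": {"increments": [[40,0.2,-0.3,18,0,0,0],[40,0.3,-0.4,18,0,0,0],[40,0.2,-0.3,18,0,0,0],[40,0,0,11,0,0,0],[40,0,0,5,0,0,0],[40,0,0,0,0,0,0]]}}

```text
time: 28.32
tool_pos: [0.6172, -0.1771, 0.0496]
tool_rot: [3.138, -0.0, -1.572]
contact_force: [-0.1, 0.6, -2.2]
opening: 0.0557
```

Run:
```python
from h import *
st()
```

```text
t 28.32 p [ 0.6172 -0.1771  0.0496] rot [ 3.138 -0.    -1.572] F [-0.1   0.62 -2.24] op 0.0557 q [-0.4   0.73  1.38 -0.    1.04  1.17]
```

{"fn": "move_arm", "kwargs": {"increments": [[40,0,0,4,0.003,0,0],[40,0,0,2,0,0,0]]}}

```text
time: 28.58
tool_pos: [0.618, -0.1775, 0.0459]
tool_rot: [-3.139, -0.001, -1.572]
contact_force: [-6.1, 2.0, 12.1]
opening: 0.0562
```

Run:
```python
from h import *
st()
```

```text
t 28.57 p [ 0.618  -0.1775  0.0459] rot [-3.139e+00 -1.000e-03 -1.572e+00] F [-6.12  2.02 12.13] op 0.0562 q [-0.4   0.73  1.39 -0.    1.02  1.17]
```

{"fn": "move_arm", "kwargs": {"increments": [[91.8,0,0,0,0,0,0],[91.8,0,0,0,0,0,0],[91.8,0,0,0,0,0,0],[91.8,0,0,0,0,0,0],[91.8,0,0,-20,0,0,0],[91.8,0,0,-40,0,0,0],[91.8,0,0,-40,0,0,0],[91.8,0,0,-30,0,0,0],[91.8,0,0,0,0,0,0]]}}

```text
time: 29.7
tool_pos: [0.6183, -0.1775, 0.1804]
tool_rot: [-3.137, -0.002, -1.572]
contact_force: [-0.6, -0.5, -0.1]
opening: 0.0918
```

Run:
```python
from h import *
st()
r=snap('scene','s13.png')
# refit left lid
l,t,w,h=376,256,49,66
S=6; img=r['img']; cr=cv2.resize(img[t-4:t+h+4,l-4:l+w+4],None,fx=S,fy=S,interpolation=cv2.INTER_CUBIC).astype(int)
R_,G,B=cr[...,0],cr[...,1],cr[...,2]
m=(((R_>175)&(G>150)&(B<130))|((R_>150)&(G>140)&(B>120))).astype(np.uint8)
m=cv2.morphologyEx(m,cv2.MORPH_CLOSE,np.ones((7,7)))
k,lab,stt,_=cv2.connectedComponentsWithStats(m); k=1+np.argmax(stt[1:,4])
W=np.array([ray(r,(u+.5)/S-.5+l-4,(v+.5)/S-.5+t-4,.09)[:2] for v,u in np.argwhere(lab==k)[::3]])*1000
print(cv2.minAreaRect(W.astype(np.float32)))
rows([([.645,.180,.18],tilt(-.393,0),12)],91.8)
```

```text
t 29.7 p [ 0.6183 -0.1775  0.1804] rot [-3.137e+00 -2.000e-03 -1.572e+00] F [-0.56 -0.51 -0.13] op 0.0918 q [-0.4   0.59  1.24 -0.    1.3   1.17]
((646.8959350585938, 183.6404266357422), (55.86224365234375, 54.77700424194336), 67.61181640625)
[91.8, -29.8, -2.3, -0.1, -0.0, -0.0, -0.098] ,
[91.8, -29.4, -5.1, -0.2, -0.0, -0.0, -0.098] ,
[91.8, -28.7, -8.1, -0.1, -0.0, -0.001, -0.099] ,
[91.8, -27.8, -10.8, -0.1, -0.0, 0.0, -0.098] ,
[91.8, -26.7, -13.5, -0.2, -0.0, 0.0, -0.098] ,
[91.8, -25.2, -16.0, -0.1, -0.0, -0.0, -0.098] ,
[91.8, -23.4, -18.5, -0.1, -0.001, -0.0, -0.099] ,
[91.8, -21.6, -20.6, -0.1, 0.0, -0.0, -0.098] ,
[91.8, -19.4, -22.7, -0.2, 0.0, -0.001, -0.098] ,
[91.8, -17.1, -24.4, -0.1, 0.0, 0.0, -0.098] ,
[91.8, -14.7, -26.1, -0.1, 0.0, 0.0, -0.098] ,
[91.8, -12.0, -27.3, -0.1, 0.0, -0.0, -0.099] ,
12 max 29.8 29.955133116045403 0.09900505037623081
```

View pics/s13.png

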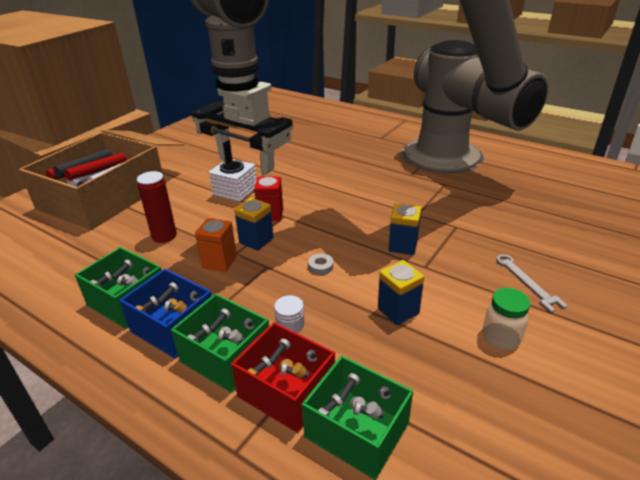

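All three tins stand upright: right (254, 223), formerly fallen (405, 228), left (401, 290). Return to the left tin, now at (0.646, 0.1838).

{"fn": "move_arm", "kwargs": {"increments": [[91.8,-29.8,-2.3,0,0,0,-0.098],[91.8,-29.4,-5.1,0,0,0,-0.098],[91.8,-28.7,-8.1,0,0,0,-0.099],[91.8,-27.8,-10.8,0,0,0,-0.098],[91.8,-26.7,-13.5,0,0,0,-0.098],[91.8,-25.2,-16,0,0,0,-0.098],[91.8,-23.4,-18.5,0,0,0,-0.099],[91.8,-21.6,-20.6,0,0,0,-0.098],[91.8,-19.4,-22.7,0,0,0,-0.098],[91.8,-17.1,-24.4,0,0,0,-0.098],[91.8,-14.7,-26.1,0,0,0,-0.098],[91.8,-12,-27.3,0,0,0,-0.099]]}}

```text
time: 31.25
tool_pos: [0.6298, 0.1895, 0.1532]
tool_rot: [3.13, 0.035, -0.359]
contact_force: [0.2, 0.5, 0.0]
opening: 0.092
```

Run:
```python
from h import *
st()
rows([([.646,.1838,.12],tilt(-.393,0),5)],91.8)
```

```text
t 31.25 p [0.6298 0.1895 0.1532] rot [ 3.13   0.035 -0.359] F [0.2  0.47 0.01] op 0.092 q [0.17 0.67 1.19 0.01 1.33 0.53]
[91.8, 3.7, -0.1, 6.5, 0.002, 0.007, 0.007] ,
[91.8, 3.6, -0.2, 6.6, 0.003, 0.007, 0.007] ,
[91.8, 3.6, -0.2, 6.5, 0.002, 0.007, 0.007] ,
[91.8, 3.5, -0.1, 6.6, 0.003, 0.007, 0.006] ,
[91.8, 3.5, -0.2, 6.6, 0.002, 0.007, 0.007] ,
5 max 6.6 7.520638270785266 0.0103440804327886
```

{"fn": "move_arm", "kwargs": {"increments": [[91.8,3.7,0,6.5,0.002,0.007,0.007],[91.8,3.6,0,6.6,0.003,0.007,0.007],[91.8,3.6,0,6.5,0.002,0.007,0.007],[91.8,3.5,0,6.6,0.003,0.007,0.006],[91.8,3.5,0,6.6,0.002,0.007,0.007],[91.8,0,0,0,0,0,0]]}}

```text
time: 32.0
tool_pos: [0.6445, 0.1807, 0.1125]
tool_rot: [3.137, 0.004, -0.398]
contact_force: [0.1, -0.2, 0.2]
opening: 0.0915
```

Run:
```python
from h import *
st()
rows([([.646,.1838,.08],tilt(-.393,0),2),([.646,.1838,.043],tilt(-.393,0),2)],91.8)
```

```text
t 32.0 p [0.6445 0.1807 0.1125] rot [ 3.137  0.004 -0.398] F [ 0.13 -0.23  0.23] op 0.0915 q [ 0.16  0.71  1.23 -0.    1.22  0.56]
[91.8, 0.2, -1.8, 16.2, 0.002, 0.002, -0.002] ,
[91.8, 0.1, -1.7, 16.3, 0.003, 0.002, -0.003] ,
[91.8, 0.0, 0.0, 18.5, -0.0, 0.0, 0.0] ,
[91.8, 0.0, 0.0, 18.5, -0.0, 0.0, 0.0] ,
4 max 18.5 18.5 0.00469041575982343
```

{"fn": "move_arm", "kwargs": {"increments": [[91.8,0.2,-1.8,16.2,0.002,0.002,-0.002],[91.8,0.1,-1.7,16.3,0.003,0.002,-0.003],[91.8,0,0,18,0,0,0],[91.8,0,0,14,0,0,0],[91.8,0,0,0,0,0,0]]}}

```text
time: 32.62
tool_pos: [0.6453, 0.1841, 0.0425]
tool_rot: [3.142, 0.002, -0.392]
contact_force: [-0.1, 0.3, 0.8]
opening: 0.092
```

Run:
```python
from h import *
st()
```

```text
t 32.62 p [0.6453 0.1841 0.0425] rot [ 3.142e+00  2.000e-03 -3.920e-01] F [-0.13  0.33  0.77] op 0.092 q [0.16 0.78 1.29 0.   1.07 0.56]
```

Grip and lift; the target is TCP z ≈ 0.19.

{"fn": "move_arm", "kwargs": {"increments": [[40,0,0,0,0,0,0],[40,0,0,0,0,0,0],[40,0,0,0,0,0,0],[40,0,0,0,0,0,0],[40,0,0,0,0,0,0],[40,0,0,-10,0,0,0],[40,0,0,-20,0,0,0],[40,0,0,-25,0,0,0],[40,0,0,-25,0,0,0],[40,0,0,-25,0,0,0],[40,0,0,-20,0,0,0],[40,0,0,0,0,0,0]], "newtons": 40}}

```text
time: 34.12
tool_pos: [0.6422, 0.1837, 0.1691]
tool_rot: [3.136, 0.011, -0.392]
contact_force: [-0.5, 0.3, -7.1]
opening: 0.0558
```

Run:
```python
from h import *
st()
rows([([.646,.184,.193],tilt(-.393,0),2)],40)
```

```text
t 34.12 p [0.6422 0.1837 0.1691] rot [ 3.136  0.011 -0.392] F [-0.48  0.25 -7.11] op 0.0558 q [0.16 0.66 1.15 0.   1.34 0.56]
[40, 1.6, -0.8, -12.0, 0.003, 0.006, 0.0] ,
[40, 1.7, -0.8, -11.9, 0.003, 0.005, 0.001] ,
2 max 12.0 12.13260071048248 0.00670820393249937
```

{"fn": "move_arm", "kwargs": {"increments": [[40,1.6,-0.8,-12,0.003,0.006,0],[40,1.7,-0.8,-12,0.003,0.005,0],[40,0,0,-2,0,0,0],[40,0,0,0,0,0,0],[40,0,0,0,0,0,0]]}}

```text
time: 34.75
tool_pos: [0.6447, 0.1837, 0.1932]
tool_rot: [3.139, 0.005, -0.392]
contact_force: [0.2, 0.3, -6.6]
opening: 0.0556
```

Run:
```python
from h import *
st()
snap('scene','s14.png'); snap('top','t14.png'); st()
```

```text
t 34.75 p [0.6447 0.1837 0.1932] rot [ 3.139  0.005 -0.392] F [ 0.17  0.28 -6.63] op 0.0556 q [0.16 0.64 1.12 0.   1.39 0.56]
t 34.85 p [0.6446 0.1837 0.1932] rot [ 3.139  0.005 -0.392] F [ 0.83 -0.32 -5.73] op 0.0561 q [0.16 0.64 1.12 0.   1.39 0.56]
```

View pics/s14.png

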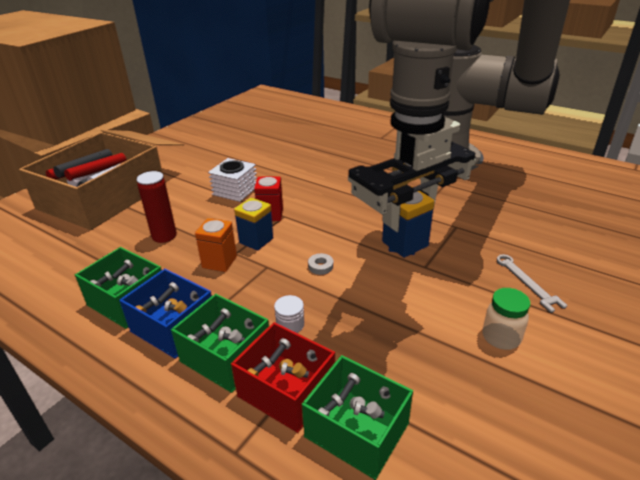

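View pics/t14.png

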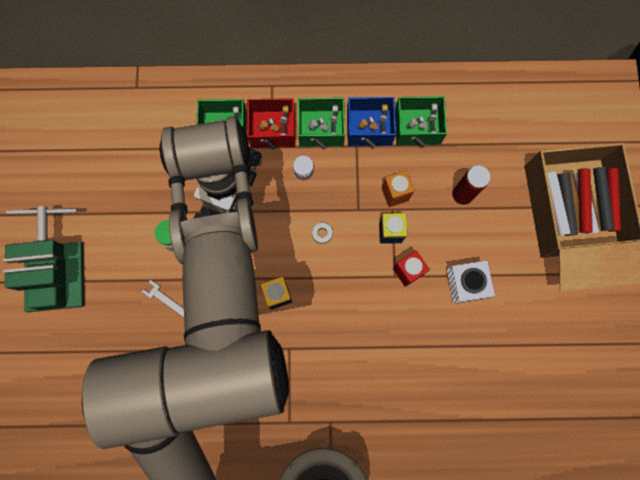

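The left tin is held upright (scene 408, 225), its base 15.1 cm up. The others stand at (276, 292) and (395, 227) in the top view, and the bystanders are unmoved.

Run:
```python
from h import *
print(robot.hand_in()); st()
```

```text
the job is handed in; nothing more can be done
None
the job is handed in; nothing more can be done
```

I stood the fallen tin upright on the bench, then hefted the three tins in the order asked. I handed in with the heaviest, the left one, still in the gripper at about 34.9 s of the 72 s allowed.

| Tin | Lifted | Average weight reading |
|---|---|---|
| Fallen | about 9 cm | 2.4 N |
| Left | about 8 cm | 6.3 N (about 0.65 kg, heaviest) |
| Right | about 8 cm | 2.5 N |

**Last checks:** The left tin was upright to within about 0.3° and still, with its base about 15 cm off the bench (from the arm's height readings). In the last pictures the right tin stood upright and nothing else on the bench had visibly moved. The formerly fallen tin showed only in the top view, still standing.

**What disagreed or went wrong:**
- **Left tin's angle:** My first estimate was about 3.7° off. Both cameras agreed on a corrected angle before I gripped it.
- **Setting the left tin down:** The arm barely answered small downward steps, and the tin briefly pressed on the bench with about 34 N on the wrist (limit 120 N). It stayed upright and moved about 1–2 mm.

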